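# Tip the ring binder out of the packed desk rack and stand it in the wooden tray

## Task

Get the ring binder out of the packed desk rack: tip it towards the robot by its top edge until it leans by itself on the rack's sloping front board, let go of it there, then grip it, lift it out and stand it upright in the empty dark wooden tray, setting it down gently. Leave the three books standing in the rack, and do not push the other desk things about.

Things in the scene. Friction and masses are not known exactly. Their poses are not given: they have to be found in the camera images.
- binder: Grey ring binder standing in the rack, spine to the robot, in any of the four places: 80 deep (x) x 40 thick (y) x 170 mm high (z), rigid, 0.22 to 0.45 kg. From above and behind it looks hollow: two 3 mm covers and a spine round a 12 mm stack of sheets (14 mm short of covers at top, 4 at rear), steel rings. Origin: centre of underside; z up its height, x from spine to rear edge.
- binder_top (a point): Middle of the binder's top rear edge (x 40, y 0, z 170 mm of the binder). Behind and above it is open space, so closed fingers can reach down behind it and pull. The binder balances at about 0.44 rad of tilt: short of that it falls back; beyond, it falls onto the rack's sloping front board and stays there at 0.62 to 0.75 rad.
- rack: Fixed light wooden rack; origin: centre of underside on the desk, z up, -x its front (robot side). Four 40 mm items stand at y = -62, -21, 21, 62 mm, x = 0, gaps 1.5 mm, on a floor 12 mm above the desk (tops at 182). End panels: outer faces y = +-94.5 mm, top 178 mm, x -44 to 48 mm. Rear lip x 45 to 51 mm, top 32 mm. Front edge x = -110 mm.
- slope (a point): Middle of the foot of the rack's sloping front board (x -41.5, z 12 mm of the rack), where it meets the floor. The board rises 67 mm towards the front, leaning 0.62 rad (36 degrees) from upright. The foot of a tipped item stays in this corner, its spine lies on the board, and its upper end projects clear in front of the neighbours.
- book_a: A hardback book that stays in the rack: same outer size and stance as the binder (80 deep x 40 thick x 170 high), but filled edge to edge with a solid page block. Grey cloth covers. Origin: centre of its underside; z up, x from spine to fore-edge. About 0.32 kg.
- book_b: A hardback book that stays in the rack: same outer size and stance as the binder (80 deep x 40 thick x 170 high), but filled edge to edge with a solid page block. Blue-grey cloth covers. Origin: centre of its underside; z up, x from spine to fore-edge. About 0.32 kg.
- book_c: A hardback book that stays in the rack: same outer size and stance as the binder (80 deep x 40 thick x 170 high), but filled edge to edge with a solid page block. Brown board covers. Origin: centre of its underside; z up, x from spine to fore-edge. About 0.32 kg.
- tray: Fixed, empty dark wooden tray, outside 150 (x) x 95 (y) x 30 mm high, walls and floor 6 mm thick (inside 138 x 83 mm). Origin: centre of its underside on the desk; the binder's depth goes along the tray's x, either way round.
- pencil_cup: Bystander: copper-toned steel pencil cup, 80 mm across, 100 mm high, empty. Origin: centre of its underside.
- tumbler: Bystander: glass tumbler with markers, 76 mm across, 150 mm high over the markers. Origin: centre of its underside.
- stapler: Bystander: orange stapler lying on its side, 140 mm long (x), about 60 mm wide, 36 mm high. Origin: centre of its underside.
- mug: Bystander: white mug, 80 mm across, 92 mm high, handle at +y. Origin: centre of its underside.
There are look-alikes about, which are no part of the job. Leave any green or purple look-alike of the binder alone.

How it is judged:
On the way:
1. the binder leans by itself on the sloping front board, its foot still in its place in the rack, released (angle between binder's own z axis and vertical between 0.5 and 1 rad and x of binder in the frame of rack between -0.05 and 0.03 m and z of binder in the frame of rack below 0.09 m and contact force between the fingers and binder below 0.3 N), for 0.3 s.
At the end, for the whole second after the job is handed in: The binder stands upright (within 0.1 rad), released and at rest on the floor of the dark wooden tray (underside less than 12 mm above the tray's underside, centres within 45 mm); the three books still stand upright (within 0.1 rad) within 30 mm of where they started (angle between each of binder, book_a, book_b, book_c's own z axis and vertical below 0.1 rad and horizontal distance between binder and tray below 0.045 m and z of binder in the frame of tray below 0.012 m and linear speed of binder below 0.02 m/s and distance of each of book_a, book_b, book_c from where it was at the start of the episode below 0.03 m); the robot touches nothing.
It fails at once if a book is tipped (over 0.4 rad) (angle between any of book_a, book_b, book_c's own z axis and vertical above 0.4 rad).
It fails at once if a bystander is pushed more than 50 mm (distance of any of pencil_cup, tumbler, stapler, mug from where it was at the start of the episode above 0.05 m).
It fails at once if the binder is dropped or slammed into the tray (over 60 N) (contact force between binder and tray above 60 N).
It also fails if it takes over 59 s, if anything falls off the work surface, if the arm or the gripper's body presses on something with over 40 N, if the wrist force passes 120 N, or if a joint passes its speed limit or range.

## Robot

A 7-joint arm with a two-finger parallel gripper is mounted at the origin on the work surface. World frame = base frame: x ahead of the robot, y to its left, z up, the work surface at z = 0. Lengths are in m, angles in rad, forces in N, time in s.
With the tool pointing down it reaches from about 0.4 to 0.875 m from the base axis. Payload 6.5 kg.
Tool frame: the origin (TCP) lies at the very end of the fingers, on their centre line; the grasp point (between the pads) lies behind it (arm.grip_depth is the z of the grasp point in the tool frame, in m); z points along the fingers, x is the direction in which the jaws open and shut, and the axes are right-handed (so a half turn about z gives the same grasp; the last joint's range is limited). The gripper opens to 88 mm and grips with 3 to 60 N. Pads are 18 mm wide; open, the fingers measure 123 mm over their backs; the gripper's body (75 mm by 187 mm) begins 45 mm behind the grasp point.
Start: joints at [-1.194, 0.536, -0.004, 1.538, 0.003, 1.067, -0.071], TCP at [0.279, 0.587, 0.219] pointing down, gripper open.
Joint ranges: [-2.7, 2.7], [-0.37, 2.16], [-1.27, 1.26], [0.24, 2.4], [-1.31, 4.45], [0.19, 1.91], [-2.76, 2.76]. Speed limits (rad/s): [2.39, 2.39, 3.14, 3.14, 3.14, 3.14, 3.14].

## Interface

Orientations are given as a unit quaternion [w, x, y, z].
In Python, from bench import arm gives the robot as it stands. The module is installed in compiled form; this text tells all that it offers.
- The arm moves only by the tool step_arm, never from a script. Its arguments are lists of equal length, an entry for each row: "gripper": the opening, from -1 (shut) to 1 (fully open); "offset": the shift along the tool's x, y, z in cm, a list of three; "twist": the turn about the tool's z in rad. In form: {"gripper": [gripper, ...], "offset": [[dx, dy, dz], ...], "twist": [twist, ...]}. A call has 1 to 10 rows; each row shifts and turns the commanded pose from where the row before left it, along the tool's axes as they then stand; what a row does not reach is not made up. A row lasts 1/12 s, in which the tool goes at most 41.7 mm and 7.16 degrees, less where a joint would pass 70% of its speed; a pose out of reach is approached as far as the arm can. A call is refused whole if a number of a shift passes 4.17 or a number of a turn 0.125, either way. A call with a gripper value outside its range is refused whole. The fingers move at their own pace and stop on an object; the grip force is fixed at half the most. Time passes only in rows, so rows that do not move let the fingers close. It gives the time, the measured TCP pose, the force and the opening at its end, in the units of the state.
- arm.sense(): the state, without advancing time (a new reading comes with each control period).
- arm.read_camera(name): name is "scene" or "top" or "wrist"; returns the picture (420x560x3 uint8, blue, green, red); there is no depth.
- arm.camera_params(name): a dict with "fx", "fy", "cx", "cy" (pixels), "R" (3x3) and "t" (3): a world point X has camera coordinates R X + t; the wrist camera has in their place "tool_from_camera" (4x4, takes a point from camera to tool coordinates, whose origin is the TCP and whose axes are the tool frame's). Camera axes: x right, y down, z forward; pixel columns grow to the right and rows downward; lengths in m; the calibration is good to about 2 mm. A picture is of the moment at which its call begins: read the wrist's pose just before it. camera_params takes no time and is no camera call.
- arm.hand_in(): hands the job in, once; it reports no verdict.
The state is a dict: "time": time; "q": joint angles; "joint_vel": joint speeds; "effort": joint torques, N m; "eef_pos": TCP position; "orientation": TCP orientation; "wrist_force": force on the tool from outside, world axes, zero at the start; "torque": the same for the moment, N m; "opening": finger opening in m.
Only numpy, scipy, OpenCV 4.12 (cv2) and the standard library are available. Lean on these libraries where they do the work, as an engineer would, in place of code of your own. Each camera call takes 0.05 s, during which the arm holds its last target.

## Working session

There is one attempt and no reset: what is moved stays moved. The work goes in short steps, Python scripts to look and compute and a tool call to move; the robot and the scene stay as the last step left them, time stands still between calls to the robot, and variables do not carry over. Pictures are saved under pics/ and viewed, and the job is handed in when it is done.

Besides the shell and the picture viewer there is one more tool, called after ">>>" as name([rows], argument=value, ...), one row to a line, values as JSON. step_arm: Moves the arm, as the interface text tells. Its arguments: {"type":"object","properties":{"gripper":{"type":"array"},"offset":{"type":"array"},"twist":{"type":"array"}},"required":["gripper","offset","twist"]}

```bash
ls; mkdir -p pics; python3 - <<'E'
from bench import arm
import cv2
s=arm.sense()
for k,v in s.items(): print(k,v)
print(arm.grip_depth)
for n in ["scene","top","wrist"]:
    p=arm.camera_params(n)
    print(n,{k:(v.tolist() if hasattr(v,'tolist') else v) for k,v in p.items()})
    if n!='wrist':
        cv2.imwrite(f"pics/{n}0.png",arm.read_camera(n))
E
```

```text
pics
time 0.0
q [-1.19420558  0.53717503 -0.00446201  1.5388274   0.0026344   1.0673328
 -0.07123666]
joint_vel [ 1.88593780e-04  4.02581838e-04 -2.19426735e-04  7.69419349e-05
 -6.33201889e-04  2.55312157e-04 -2.25110793e-04]
effort [-1.10279052e-05 -5.70981646e+01  9.90804210e-01 -2.51600754e+01
 -5.62495168e-02  1.79183768e-02  1.58815592e-04]
eef_pos [0.27823931 0.58672676 0.217651  ]
orientation [ 5.24169879e-04  8.45102563e-01  5.34603501e-01 -6.92425277e-04]
wrist_force [-0.2474956   0.43985783  0.20431149]
torque [-0.0015538  -0.00677177  0.0120525 ]
opening 0.08801365431092785
-0.0187
scene {'fx': 536.7982676708376, 'fy': 536.7982676708376, 'cx': 274.9373680777938, 'cy': 211.4190824400414, 'R': [[0.7210492220414471, 0.6928492731289358, 0.0069212800932547044], [0.4355466951962841, -0.4454600305122465, -0.7822176407622266], [-0.5388757701892146, 0.5670319620098443, -0.6229668196318703]], 't': [-0.44224402669333307, -0.13884317573235086, 1.8082679631068777]}
top {'fx': 396.9220226723681, 'fy': 396.9220226723681, 'cx': 278.98369578931573, 'cy': 210.9412365835168, 'R': [[-0.13669444330208042, -0.9905976275711007, -0.005565017595785861], [-0.9704353479969383, 0.13503606768592707, -0.20005123289293444], [0.19892175478915253, -0.02194540212501897, -0.9797696335349322]], 't': [0.11442742897664945, 0.5888060686719283, 1.0398631777603657]}
wrist {'fx': 297.44207041603164, 'fy': 297.44207041603164, 'cx': 278.5818284161383, 'cy': 208.84918374612909, 'tool_from_camera': [[0.9999999644127169, 0.0002494456659233014, 9.461195304013054e-05, 0.00015738995916614318], [-0.00026625769718097874, 0.9554529010307805, 0.29514349564017417, -0.07705724913064896], [-1.67749991914634e-05, -0.2951435103279802, 0.9554529334456375, -0.16663175145974185], [0.0, 0.0, 0.0, 1.0]]}
```

View pics/scene0.png

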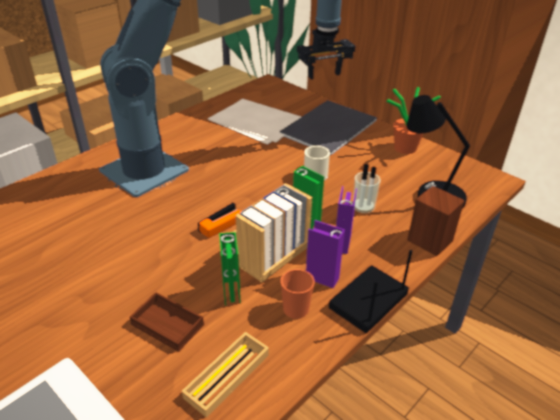

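View pics/top0.png

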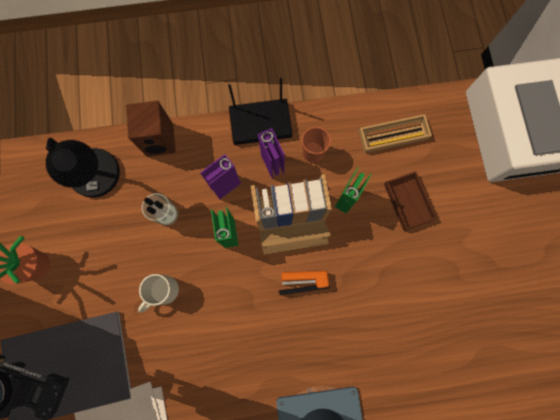

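```bash
python3 - <<'E'
import cv2
im=cv2.imread("pics/top0.png")
cv2.imwrite("pics/top0z.png",cv2.resize(im[110:310,190:450],None,fx=3,fy=3,interpolation=cv2.INTER_CUBIC))
im=cv2.imread("pics/scene0.png")
cv2.imwrite("pics/scene0z.png",cv2.resize(im[140:360,120:380],None,fx=3,fy=2.7,interpolation=cv2.INTER_CUBIC))
E
```

```text
(no output)
```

View pics/top0z.png

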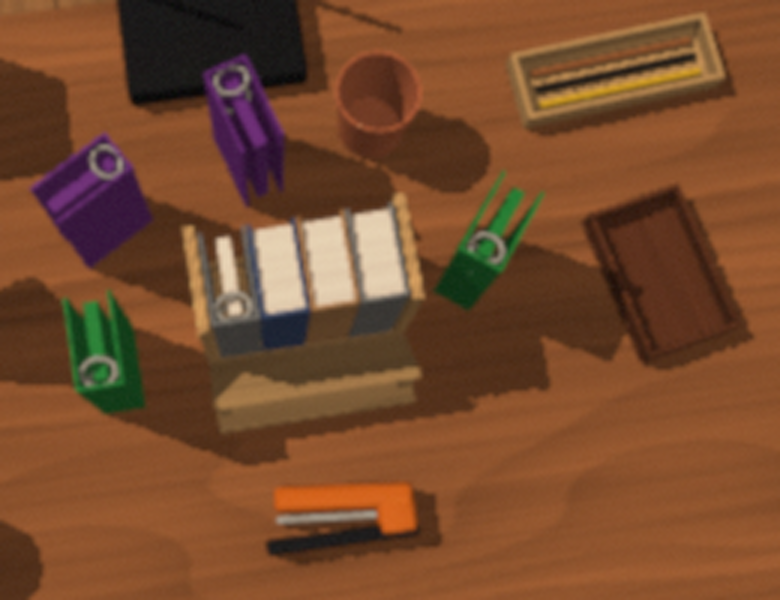

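View pics/scene0z.png

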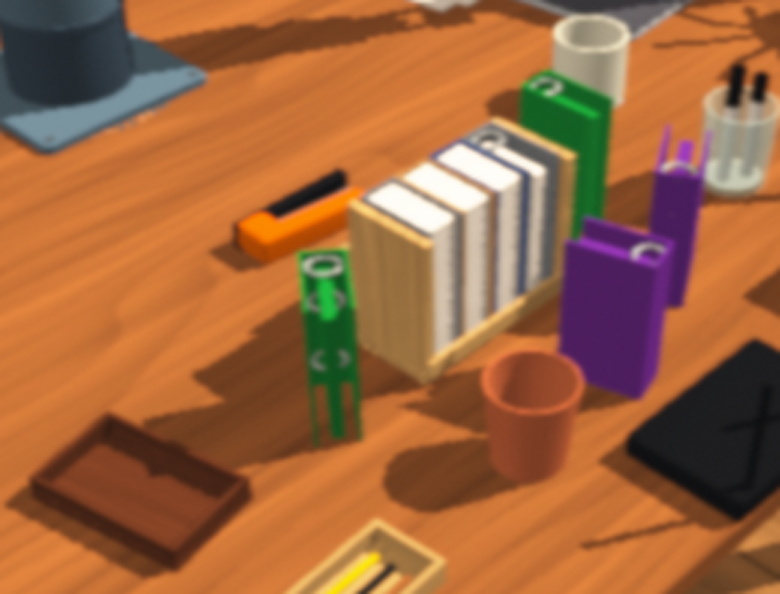

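```bash
cat > h.py <<'E'
import numpy as np, cv2
from bench import arm
from scipy.optimize import least_squares
from scipy.spatial.transform import Rotation as Rn
def cam(n):
    p=arm.camera_params(n); return p
def proj(p,X):
    X=np.atleast_2d(X); c=X@np.array(p['R']).T+np.array(p['t'])
    return np.c_[p['fx']*c[:,0]/c[:,2]+p['cx'],p['fy']*c[:,1]/c[:,2]+p['cy']]
def wristp():
    s=arm.sense(); w,x,y,z=s['orientation']
    T=np.eye(4);T[:3,:3]=Rn.from_quat([x,y,z,w]).as_matrix();T[:3,3]=s['eef_pos']
    p=dict(arm.camera_params('wrist')); M=np.linalg.inv(T@np.array(p['tool_from_camera']))
    p['R']=M[:3,:3];p['t']=M[:3,3]; return p
def pose(v,P):
    c,s=np.cos(v[2]),np.sin(v[2]);P=np.atleast_2d(P).astype(float)
    return np.c_[v[0]+c*P[:,0]-s*P[:,1],v[1]+s*P[:,0]+c*P[:,1],P[:,2]]
def unz(z,f,off):
    return (np.array(z,float)+.5)/np.array(f)-.5+np.array(off)
def fit(obs,v0):
    # obs: list (camparams, modelpts, pixels)
    r=lambda v:np.concatenate([(proj(c,pose(v,P))-px).ravel() for c,P,px in obs])
    s=least_squares(r,v0,loss='soft_l1'); return s.x,r(s.x)
E
python3 - <<'E'
from h import *
T,S=cam('top'),cam('scene')
tz=lambda a:unz(a,3,(190,110)); sz=lambda a:unz(a,(3,2.7),(120,140))
A=np.array
rackT=A([[48,94.5,178],[48,-94.5,178],[-44,94.5,178],[-44,-94.5,178]])/1e3
rt=tz([[184,228],[406,194],[199,331],[424,298]])
rackS=A([[-44,-94.5,178],[48,-94.5,178],[48,94.5,178],[-44,94.5,178]])/1e3
rs=sz([[349,203],[430,243],[577,153],[492,119]])
v,r=fit([(T,rackT,rt),(S,rackS,rs)],[.6,0,0]);print('rack',v,r.round(1).tolist())
trT=A([[75,47.5,30],[75,-47.5,30],[-75,-47.5,30],[-75,47.5,30]])/1e3
tt=tz([[583,218],[680,186],[750,330],[650,364]])
ts=sz([[108,415],[250,487],[175,570],[30,487]])
trS=trT[[3,0,1,2]]
w,r=fit([(T,trT,tt),(S,trS,ts)],[.6,-.3,0]);print('tray',w,r.round(1).tolist())
np.savez('fit.npz',rack=v,tray=w)
def box(x0,x1,y0,y1,z0,z1):
    c=[(x,y,z) for x in(x0,x1) for y in(y0,y1) for z in(z0,z1)]
    return [(a,b) for i,a in enumerate(c) for b in c[i+1:] if sum(p!=q for p,q in zip(a,b))==1]
L=[(v,box(-44,48,83.5,94.5,0,178)),(v,box(-44,48,-94.5,-83.5,0,178)),(v,box(-40,40,42,82,12,182)),(w,box(-75,75,-47.5,47.5,0,30)),(v,box(-110,-110,-94.5,94.5,0,0))]
for n,c,off,f,sh in(('top',T,(190,110),3,(200,260)),('scene',S,(120,140),3,(200,260))):
    im=cv2.imread(f'pics/{n}0.png')[off[1]:off[1]+sh[0],off[0]:off[0]+sh[1]]
    im=cv2.resize(im,None,fx=f,fy=f,interpolation=cv2.INTER_CUBIC)
    for vv,b in L:
        for a,bb in b:
            q=(proj(c,pose(vv,A([a,bb])/1e3))-off+.5)*f-.5
            cv2.line(im,*[tuple(int(k) for k in x) for x in q],(255,255,0),1)
    cv2.imwrite(f'pics/ov_{n}.png',im)
E
```

```text
rack [0.6042247  0.00214078 0.02579466] [-0.9, -0.4, -0.6, -0.9, -0.4, 1.0, 0.3, -0.3, -1.1, 0.0, -1.4, 1.5, -0.6, 0.3, 1.4, -1.1]
tray [ 0.58942835 -0.34931766  0.21371681] [2.1, -2.3, -0.1, -2.5, -1.8, -2.9, 0.8, -2.8, -0.5, -1.6, 0.3, -3.5, -0.6, -6.5, -1.4, -3.1]
```

View pics/ov_top.png

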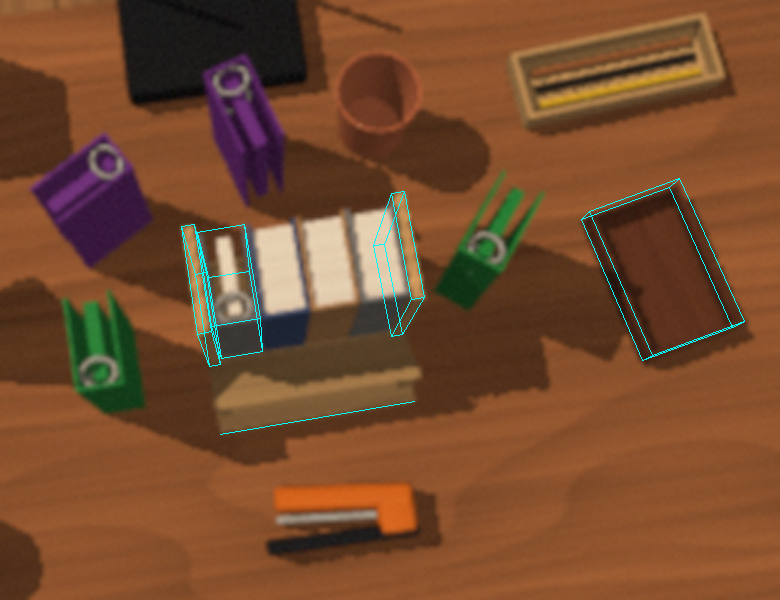

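View pics/ov_scene.png

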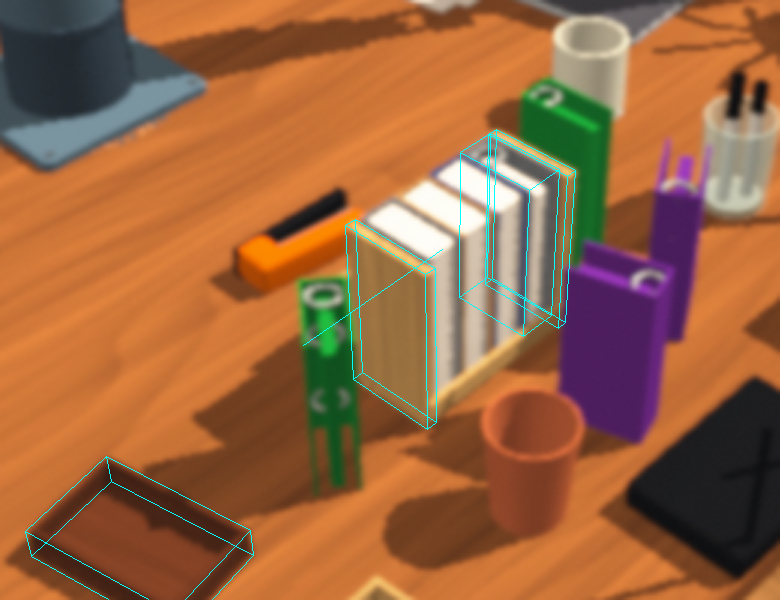

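```bash
python3 - <<'E'
from h import *
T,S=cam('top'),cam('scene')
def bp(c,u,z):
    R=np.array(c['R']);t=np.array(c['t']);C=-R.T@t
    d=R.T@np.array([(u[0]-c['cx'])/c['fx'],(u[1]-c['cy'])/c['fy'],1]);return C+d*(z-C[2])/d[2]
for nm,pts in dict(purp2=[(205,65),(245,55),(285,185),(250,200)],purp1=[(105,137),(35,190),(152,218),(92,265)],greenR=[(503,172),(543,192),(437,292),(470,308)],greenL=[(63,298),(115,290),(143,408),(108,412)],cup=[(378,52),(378,155)],stap=[(275,487),(415,530)]).items():
    for p in pts:
        u=unz(p,3,(190,110)); print(nm,p,'z0',bp(T,u,0)[:2].round(3),'z170',bp(T,u,.17)[:2].round(3))
f=np.load('fit.npz'); v=f['rack']
print('bind top rear',pose(v,[[.04,.062,.182]]),'cpt stack',pose(v,[[.036,.062,.182],[.066,.062,.1],[-.07,.062,.156]]))
E
```

```text
purp2 (205, 65) z0 [0.865 0.061] z170 [0.793 0.06 ]
purp2 (245, 55) z0 [0.87  0.019] z170 [0.797 0.025]
purp2 (285, 185) z0 [ 0.728 -0.002] z170 [0.676 0.007]
purp2 (250, 200) z0 [0.718 0.034] z170 [0.667 0.038]
purp1 (105, 137) z0 [0.803 0.17 ] z170 [0.74  0.153]
purp1 (35, 190) z0 [0.758 0.245] z170 [0.701 0.217]
purp1 (152, 218) z0 [0.713 0.133] z170 [0.663 0.122]
purp1 (92, 265) z0 [0.673 0.197] z170 [0.63  0.176]
greenR (503, 172) z0 [ 0.712 -0.219] z170 [ 0.662 -0.178]
greenR (543, 192) z0 [ 0.686 -0.255] z170 [ 0.64  -0.208]
greenR (437, 292) z0 [ 0.6   -0.134] z170 [ 0.567 -0.105]
greenR (470, 308) z0 [ 0.58  -0.163] z170 [ 0.55 -0.13]
greenL (63, 298) z0 [0.644 0.229] z170 [0.605 0.203]
greenL (115, 290) z0 [0.645 0.177] z170 [0.606 0.159]
greenL (143, 408) z0 [0.527 0.164] z170 [0.505 0.148]
greenL (108, 412) z0 [0.527 0.197] z170 [0.505 0.176]
cup (378, 52) z0 [ 0.855 -0.116] z170 [ 0.784 -0.09 ]
cup (378, 155) z0 [ 0.746 -0.099] z170 [ 0.692 -0.075]
stap (275, 487) z0 [0.435 0.049] z170 [0.427 0.05 ]
stap (415, 530) z0 [ 0.378 -0.076] z170 [ 0.378 -0.056]
bind top rear [[0.6426123  0.06515183 0.182     ]] cpt stack [[0.63861363 0.06504866 0.182     ]
 [0.66860365 0.06582242 0.1       ]
 [0.5326489  0.06231473 0.156     ]]
```

>>> step_arm([
  [0,0,-1],
  [0,0,-1],
  [0,0,-1],
  [0,0,-1],
  [0,0,-1],
  [0,0,-1],
  [0,0,-1],
  [0,0,-1],
  [0,0,-1],
], gripper=[-1,-1,-1,-1,-1,-1,-1,-1,-1], twist=[0.1225,0.1225,0.1225,0.1225,0.1225,0.1225,0.1225,0.1225,0.1225])

```text
time: 0.85
eef_pos: [0.2783, 0.587, 0.3085]
orientation: [0.0, 1.0, 0.01, -0.0]
wrist_force: [0.5, -0.3, 0.5]
opening: 0.0303
```

```bash
cat >> h.py <<'E'
def st():
    s=arm.sense(); w,x,y,z=s['orientation']; R=Rn.from_quat([x,y,z,w]).as_matrix()
    return s,np.array(s['eef_pos']),R
def go(target,yaw=None):
    s,p,R=st(); d=R.T@(np.array(target)-p)*100
    print('t',round(s['time'],2),'p',p.round(4),'xang',round(np.arctan2(R[1,0],R[0,0]),4),'zdev',R[:2,2].round(4),'F',np.array(s['wrist_force']).round(1),'open',round(s['opening'],4))
    print(' delta cm',d.round(2),'rows',np.ceil(np.linalg.norm(d)/4.1))
    if yaw is not None: print(' twist',round(-(yaw-np.arctan2(R[1,0],R[0,0])),4))
E
python3 -c "
from h import *
go([.677,.066,.29],.026)"
```

```text
t 0.85 p [0.2783 0.587  0.3085] xang 0.0196 zdev [-0.0004 -0.0009] F [ 0.5 -0.3  0.5] open 0.0303
 delta cm [38.85 52.87  1.88] rows 17.0
 twist -0.0064
```

>>> step_arm([
  [2.2,3,0],
  [2.2,3,0],
  [2.2,3,0],
  [2.2,3,0],
  [2.2,3,0],
  [2.2,3,0],
  [2.2,3,0],
  [2.2,3,0],
  [2.2,3,0],
  [2.2,3,0],
], gripper=[-1,-1,-1,-1,-1,-1,-1,-1,-1,-1], twist=[-0.0064,0,0,0,0,0,0,0,0,0])

```text
time: 1.68
eef_pos: [0.5084, 0.2927, 0.3083]
orientation: [0.0, 1.0, 0.016, -0.0]
wrist_force: [0.3, -0.0, 0.4]
opening: 0.0007
```

```bash
python3 -c "
from h import *
go([.677,.066,.29],.026)"
```

```text
t 1.68 p [0.5084 0.2927 0.3083] xang 0.0321 zdev [-0.0005 -0.0002] F [ 0.3 -0.   0.4] open 0.0007
 delta cm [16.13 23.19  1.82] rows 7.0
 twist 0.0061
```

>>> step_arm([
  [2,2.9,0],
  [2,2.9,0],
  [2,2.9,0],
  [2,2.9,0],
  [2,2.9,0],
  [2,2.9,0],
  [2,2.9,0],
  [2.1,2.9,0],
], gripper=[-1,-1,-1,-1,-1,-1,-1,-1], twist=[0.006,0,0,0,0,0,0,0])

```text
time: 2.35
eef_pos: [0.6753, 0.0654, 0.3081]
orientation: [-0.0, 1.0, 0.013, -0.0]
wrist_force: [0.9, 0.2, 0.2]
opening: 0.0003
```

>>> step_arm([
  [0,0,0],
], gripper=[-1], twist=[0])

```text
time: 2.43
eef_pos: [0.6772, 0.0576, 0.3078]
orientation: [0.003, 1.0, 0.008, 0.0]
wrist_force: [-0.0, -1.0, 0.1]
opening: 0.0002
```

```bash
python3 -c "
from h import *
go([.677,.066,.29],.026)
p=wristp(); im=arm.read_camera('wrist')
np.save('w1p.npy',p,allow_pickle=True)
cv2.imwrite('pics/w1.png',im)
v=np.load('fit.npz')['rack']
def dr(P):
    q=proj(p,pose(v,P/1e3)); cv2.polylines(im,[q.round().astype(int)],True,(255,255,0),1)
dr(np.array([[-40,42,182],[40,42,182],[40,82,182],[-40,82,182]]))
dr(np.array([[-44,83.5,178],[48,83.5,178],[48,94.5,178],[-44,94.5,178]]))
dr(np.array([[-44,-83.5,178],[48,-83.5,178],[48,-94.5,178],[-44,-94.5,178]]))
cv2.imwrite('pics/w1o.png',cv2.resize(im,(800,600)))
"
```

```text
t 2.43 p [0.6772 0.0576 0.3078] xang 0.0165 zdev [ 0.0007 -0.0058] F [-0.  -1.   0.1] open 0.0002
 delta cm [-0.   -0.85  1.77] rows 1.0
 twist -0.0095
```

View pics/w1o.png

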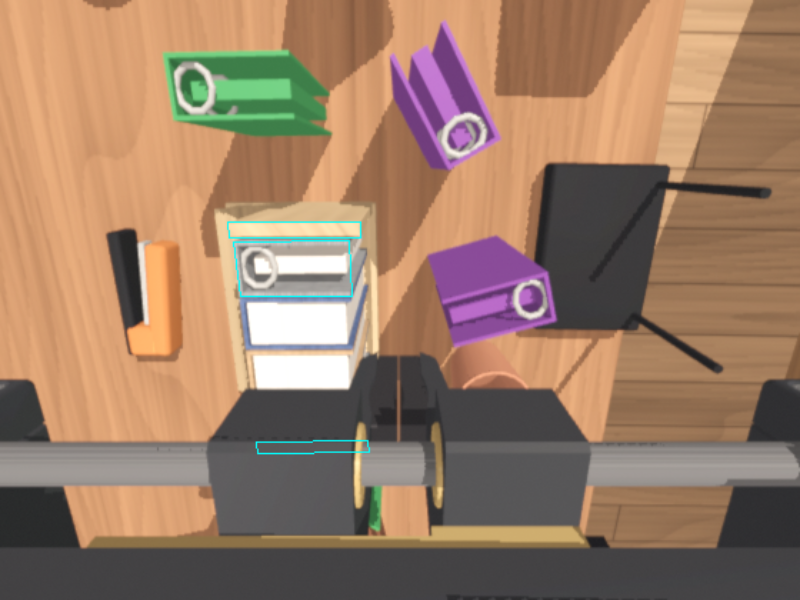

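>>> step_arm([
  [0,0,0.2],
  [0,0,0],
  [0,0,0],
], gripper=[-1,-1,-1], twist=[0,0,0])

```text
time: 2.73
eef_pos: [0.6742, 0.0688, 0.3062]
orientation: [-0.001, 1.0, 0.014, -0.0]
wrist_force: [0.0, 0.6, -0.0]
opening: 0.0006
```

```bash
python3 -c "
from h import *
go([.675,.066,.155],.026)"
```

```text
t 2.73 p [0.6742 0.0688 0.3062] xang 0.0285 zdev [-0.0009  0.001 ] F [ 0.   0.6 -0. ] open 0.0006
 delta cm [ 0.09  0.3  15.12] rows 4.0
 twist 0.0025
```

>>> step_arm([
  [0,0.2,2.5],
  [0.1,0,2.5],
  [0,0,2.5],
  [0,0,2.5],
  [0,0,2.5],
  [0,0,2.5],
  [0,0,0],
  [0,0,0],
], gripper=[-1,-1,-1,-1,-1,-1,-1,-1], twist=[0,0,0,0,0,0,0,0])

```text
time: 3.4
eef_pos: [0.6749, 0.066, 0.156]
orientation: [-0.0, 1.0, 0.014, -0.001]
wrist_force: [1.1, -0.3, 0.5]
opening: 0.0004
```

```bash
python3 -c "
from h import *
go([.60,.064,.155],.026)"
```

```text
t 3.4 p [0.6749 0.066  0.156 ] xang 0.0276 zdev [-0.0024  0.0001] F [ 1.1 -0.3  0.5] open 0.0004
 delta cm [-7.49 -0.    0.11] rows 2.0
 twist 0.0016
```

>>> step_arm([
  [-0.5,0,0],
  [-0.5,0,0],
  [-0.5,0,0],
  [-0.5,0,0],
  [-0.5,0,0],
  [-0.5,0,0],
  [-0.5,0,0],
  [-0.5,0,0],
  [-0.5,0,0],
], gripper=[-1,-1,-1,-1,-1,-1,-1,-1,-1], twist=[0,0,0,0,0,0,0,0,0])

```text
time: 4.15
eef_pos: [0.6304, 0.0636, 0.1566]
orientation: [-0.0, 1.0, 0.013, 0.0]
wrist_force: [0.3, -0.7, -0.2]
opening: 0.0
```

```bash
python3 -c "
from h import *
go([.60,.064,.155],.026)
cv2.imwrite('pics/s1.png',cv2.resize(arm.read_camera('scene')[130:330,180:440],(780,600)))"
```

```text
t 4.15 p [0.6304 0.0636 0.1566] xang 0.0259 zdev [0. 0.] F [ 0.3 -0.7 -0.2] open 0.0
 delta cm [-3.04 -0.12  0.16] rows 1.0
 twist -0.0001
```

View pics/s1.png

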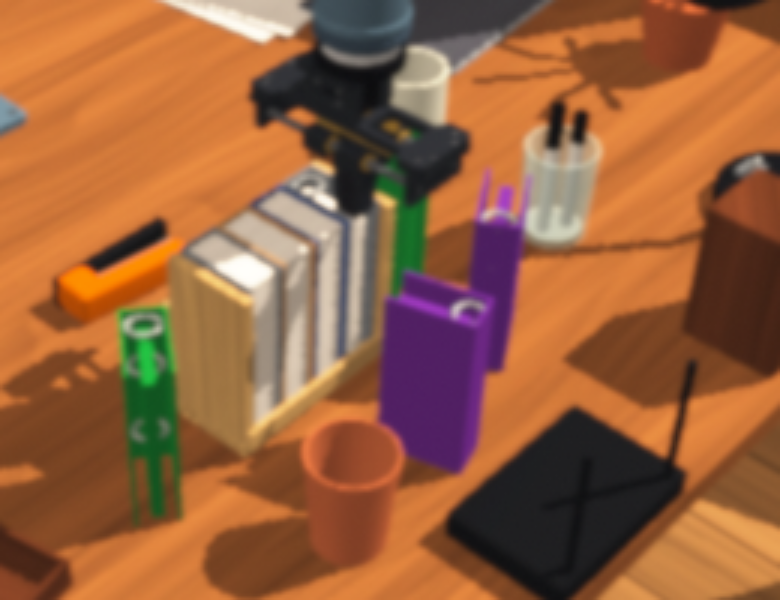

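>>> step_arm([
  [-0.4,0,0],
  [-0.4,0,0],
  [-0.4,0,0],
  [-0.4,0,0],
  [-0.4,0,0],
  [-0.4,0,0],
], gripper=[-1,-1,-1,-1,-1,-1], twist=[0,0,0,0,0,0])

```text
time: 4.7
eef_pos: [0.6066, 0.0629, 0.1565]
orientation: [0.0, 1.0, 0.013, 0.0]
wrist_force: [-0.9, -1.2, -1.1]
opening: 0.0004
```

```bash
python3 -c "
from h import *
go([.60,.064,.155],.026)
a=cv2.resize(arm.read_camera('scene')[150:270,220:340],(400,400));b=cv2.resize(arm.read_camera('top')[160:260,240:340],(400,400))
cv2.imwrite('pics/s2.png',np.hstack([a,b]))"
```

```text
t 4.7 p [0.6066 0.0629 0.1565] xang 0.026 zdev [ 0. -0.] F [-0.9 -1.2 -1.1] open 0.0004
 delta cm [-0.66 -0.12  0.15] rows 1.0
 twist -0.0
```

View pics/s2.png

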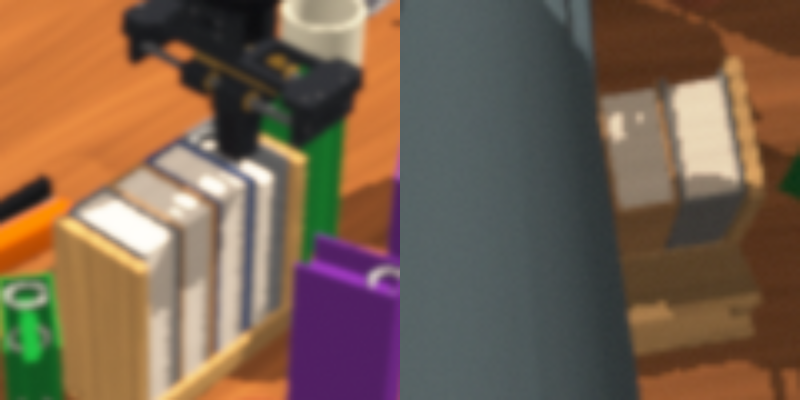

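```bash
python3 -c "
from h import *
cv2.imwrite('pics/w2.png',cv2.resize(arm.read_camera('wrist'),(800,600)))"
```

```text
(no output)
```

View pics/w2.png

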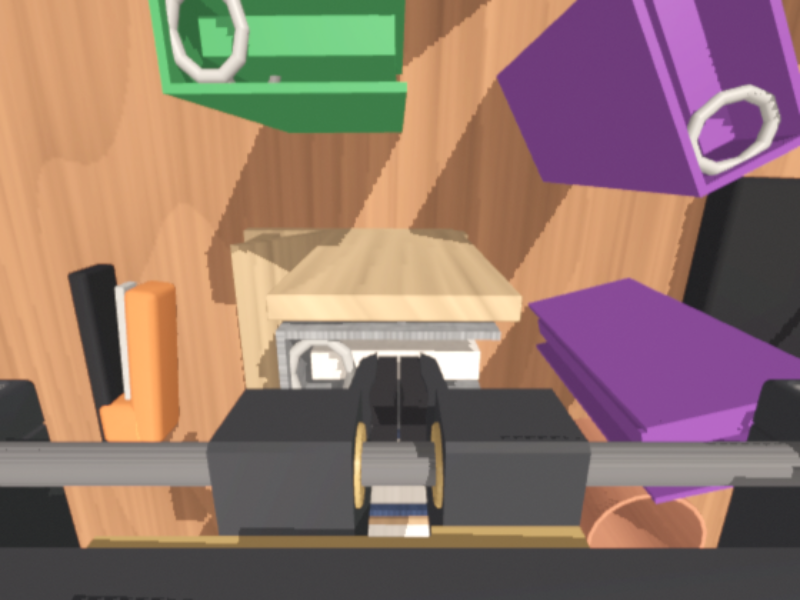

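```bash
python3 -c "
from h import *
p=wristp(); im=cv2.imread('pics/w2.png')
v=np.load('fit.npz')['rack']
def dr(P,col=(255,255,0)):
    q=(proj(p,pose(v,P/1e3))+.5)*800/560-.5; cv2.polylines(im,[q.round().astype(int)],True,col,1)
dr(np.array([[-40,42,182],[40,42,182],[40,82,182],[-40,82,182]]))
dr(np.array([[-37,56,168],[36,56,168],[36,68,168],[-37,68,168]]),(0,0,255))
dr(np.array([[-44,83.5,178],[48,83.5,178],[48,94.5,178],[-44,94.5,178]]))
for th,c in((.1,(0,255,0)),(.2,(0,255,255)),(.4,(255,0,255))):
  o=np.array([-41.5,0,12]);d=np.array([np.cos(th),0,np.sin(th)]);u=np.array([-np.sin(th),0,np.cos(th)]);y=np.array([0,1,0])
  dr(np.array([o+a*d+170*u+b*y for a,b in((0,42),(80,42),(80,82),(0,82))]),c)
cv2.imwrite('pics/w2o.png',im[150:550,150:650].repeat(1,0))
"
```

```text
(no output)
```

View pics/w2o.png

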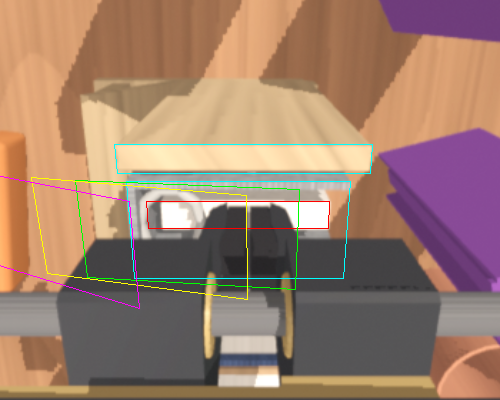

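>>> step_arm([
  [-0.4,0,0],
  [-0.4,0,0],
  [-0.4,0,0],
  [-0.4,0,0],
  [-0.4,0,0],
  [-0.4,0,0],
], gripper=[-1,-1,-1,-1,-1,-1], twist=[0,0,0,0,0,0])

```text
time: 5.35
eef_pos: [0.5825, 0.0623, 0.1566]
orientation: [-0.0, 1.0, 0.013, 0.0]
wrist_force: [-0.4, -0.5, -0.4]
opening: 0.0005
```

```bash
python3 -c "
from h import *
go([.60,.064,.155],.026)
p=wristp();im=cv2.resize(arm.read_camera('wrist'),(800,600))
v=np.load('fit.npz')['rack']
def dr(P,col=(255,255,0)):
    q=(proj(p,pose(v,P/1e3))+.5)*800/560-.5; cv2.polylines(im,[q.round().astype(int)],True,col,1)
dr(np.array([[-40,42,182],[40,42,182],[40,82,182],[-40,82,182]]))
cv2.imwrite('pics/w3.png',im)"
```

```text
t 5.35 p [0.5825 0.0623 0.1566] xang 0.026 zdev [0.0001 0.    ] F [-0.4 -0.5 -0.4] open 0.0005
 delta cm [ 1.75 -0.12  0.16] rows 1.0
 twist -0.0
```

View pics/w3.png

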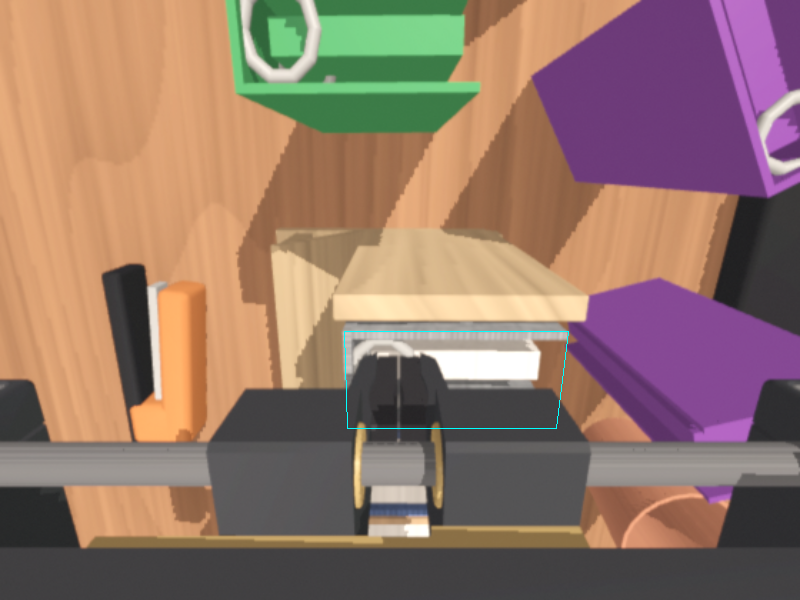

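>>> step_arm([
  [-0.4,0,0],
  [-0.4,0,0],
  [-0.4,0,0],
  [-0.4,0,0],
  [-0.4,0,0],
], gripper=[-1,-1,-1,-1,-1], twist=[0,0,0,0,0])

```text
time: 5.82
eef_pos: [0.5627, 0.0618, 0.1566]
orientation: [0.0, 1.0, 0.013, 0.0]
wrist_force: [0.4, -0.0, 0.2]
opening: 0.0005
```

```bash
python3 -c "
from h import *
go([.60,.064,.155],.026)
p=wristp();im=cv2.resize(arm.read_camera('wrist'),(800,600))
v=np.load('fit.npz')['rack']
def dr(P,col=(255,255,0)):
    q=(proj(p,pose(v,P/1e3))+.5)*800/560-.5; cv2.polylines(im,[q.round().astype(int)],True,col,1)
dr(np.array([[-40,42,182],[40,42,182],[40,82,182],[-40,82,182]]))
cv2.imwrite('pics/w4.png',im)"
```

```text
t 5.82 p [0.5627 0.0618 0.1566] xang 0.0259 zdev [ 0.0002 -0.    ] F [ 0.4 -0.   0.2] open 0.0005
 delta cm [ 3.74 -0.12  0.16] rows 1.0
 twist -0.0001
```

View pics/w4.png

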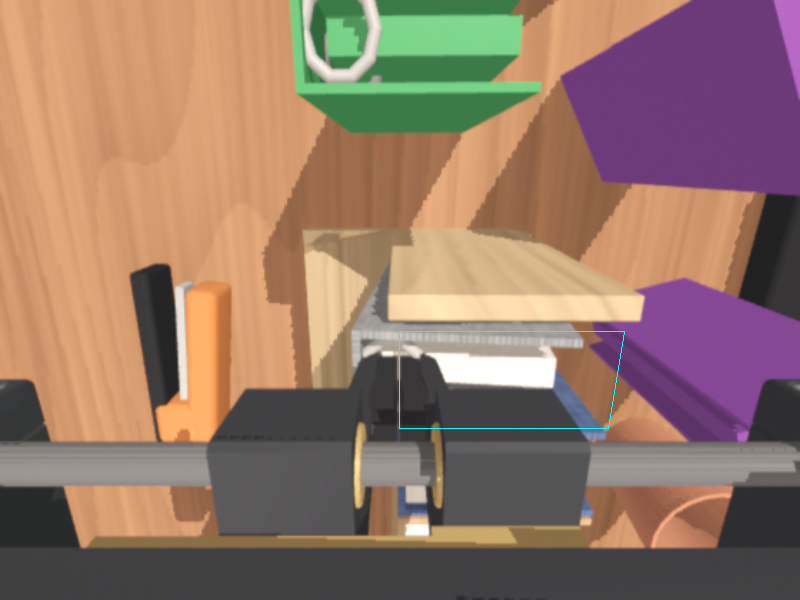

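>>> step_arm([
  [-0.5,0,0],
  [-0.5,0,0],
  [-0.5,0,0],
  [-0.5,0,0],
  [-0.5,0,0],
  [-0.5,0,0],
  [-0.5,0,0],
  [-0.5,0,0],
  [-0.5,0,0],
  [-0.5,0,0],
], gripper=[-1,-1,-1,-1,-1,-1,-1,-1,-1,-1], twist=[0,0,0,0,0,0,0,0,0,0])

```text
time: 6.7
eef_pos: [0.5125, 0.0605, 0.1566]
orientation: [-0.0, 1.0, 0.013, 0.0]
wrist_force: [0.4, 0.0, 0.5]
opening: 0.0007
```

```bash
python3 -c "
from h import *
go([.60,.064,.155],.026)
p=wristp();im=cv2.resize(arm.read_camera('wrist'),(800,600))
v=np.load('fit.npz')['rack']
def dr(P,col=(255,255,0)):
    q=(proj(p,pose(v,P/1e3))+.5)*800/560-.5; cv2.polylines(im,[q.round().astype(int)],True,col,1)
for th,c in((.35,(0,255,0)),(.45,(0,255,255)),(.65,(255,0,255))):
  o=np.array([-41.5,0,12]);d=np.array([np.cos(th),0,np.sin(th)]);u=np.array([-np.sin(th),0,np.cos(th)]);y=np.array([0,1,0])
  dr(np.array([o+a*d+170*u+b*y for a,b in((0,42),(80,42),(80,82),(0,82))]),c)
cv2.imwrite('pics/w5.png',im)"
```

```text
t 6.7 p [0.5125 0.0605 0.1566] xang 0.0259 zdev [0. 0.] F [0.4 0.  0.5] open 0.0007
 delta cm [ 8.76 -0.13  0.16] rows 3.0
 twist -0.0001
```

View pics/w5.png

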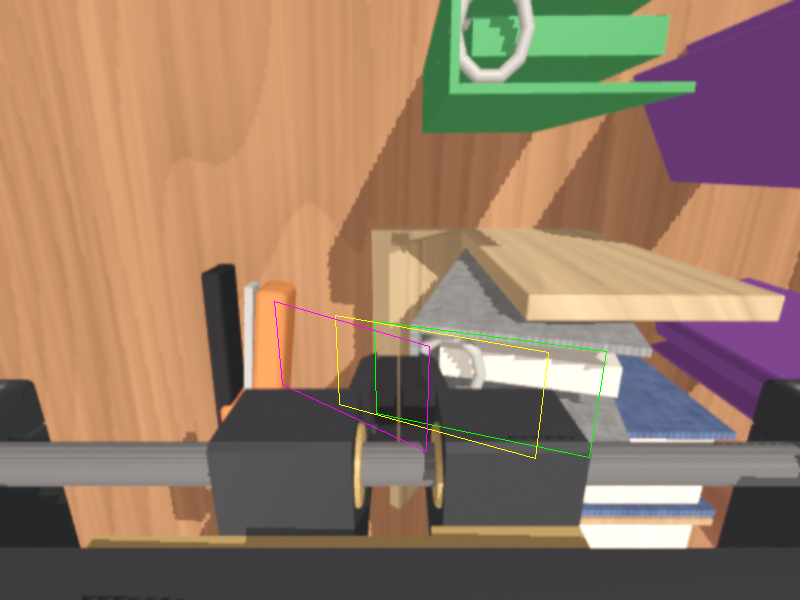

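```bash
python3 -c "
from h import *
a=cv2.resize(arm.read_camera('scene')[150:270,220:340],(400,400),interpolation=cv2.INTER_CUBIC);b=cv2.resize(arm.read_camera('wrist')[160:360,200:480],(560,400))
cv2.imwrite('pics/s3.png',np.hstack([a,b])[:,:800]);
go([.6,0.06,.155])"
```

```text
t 6.85 p [0.5127 0.0606 0.1566] xang 0.026 zdev [-0.      0.0001] F [ 0.  -0.3  1.9] open 0.0004
 delta cm [8.72 0.28 0.16] rows 3.0
```

View pics/s3.png

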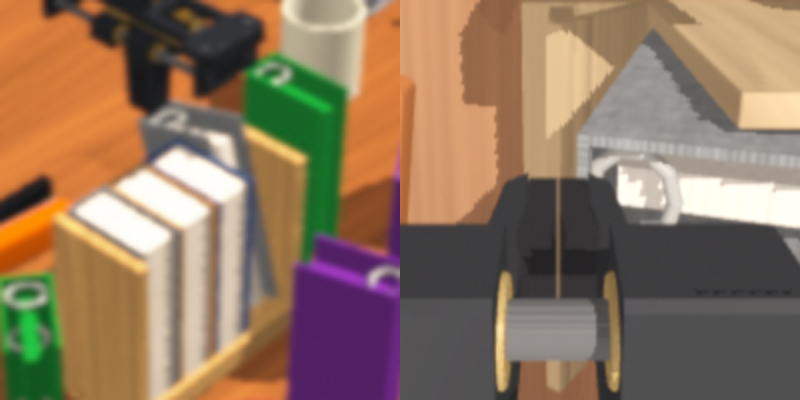

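```bash
python3 -c "
from h import *
S=cam('scene');T=cam('top')
s,p,R=st()
im=arm.read_camera('scene')
tool=np.array([[0,0,-k/1e3] for k in (0,10,20,30)])
q=proj(S,p+tool@R.T); print(q)
z=cv2.resize(im[130:230,200:340],None,fx=5.6,fy=5.6,interpolation=cv2.INTER_CUBIC)
for k in q: cv2.circle(z,tuple(int(a) for a in ((k-[200,130]+.5)*5.6)),3,(0,255,255),-1)
cv2.imwrite('pics/s4.png',z)
go([.6,0.06,.155])"
```

```text
[[264.16213859 187.6517527 ]
 [264.14127516 184.67964501]
 [264.1202332  181.68210521]
 [264.09901041 178.65880547]]
t 6.9 p [0.5132 0.0606 0.1567] xang 0.026 zdev [0.0004 0.0002] F [ 0.  -0.6  1. ] open 0.0003
 delta cm [8.68 0.29 0.18] rows 3.0
```

View pics/s4.png

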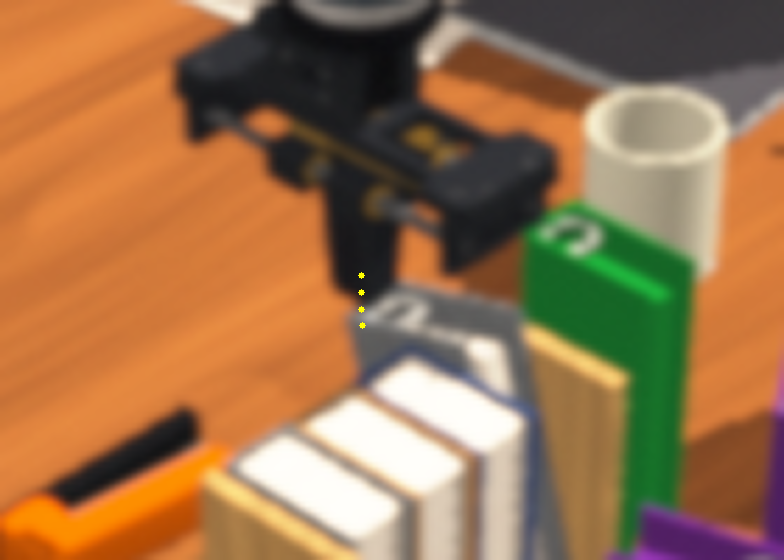

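```bash
python3 -c "
from h import *
S=cam('scene')
im=cv2.imread('pics/scene0.png')
p=np.array([.27823931,.58672676,.217651]);R=Rn.from_quat([.845102563,.5346035,-.000692,.000524]).as_matrix()
z=cv2.resize(im[20:100,270:380],None,fx=7,fy=7,interpolation=cv2.INTER_CUBIC)
for x in (-.044,.044,-.0615,.0615):
  for k in (0,10,20,30):
    q=proj(S,p+R@np.array([x,0,-k/1e3]))[0]
    cv2.circle(z,tuple(int(a) for a in ((q-[270,20]+.5)*7)),3,(0,255,255) if abs(x)<.05 else (255,0,255),-1)
cv2.imwrite('pics/s5.png',z)
cv2.imwrite('pics/w6.png',cv2.resize(arm.read_camera('wrist'),(800,600)))
go([.6,0.06,.155])"
```

```text
t 6.95 p [0.5134 0.0606 0.1568] xang 0.026 zdev [0.0006 0.0001] F [-0.2 -0.5  2. ] open 0.0006
 delta cm [8.66 0.28 0.18] rows 3.0
```

View pics/s5.png

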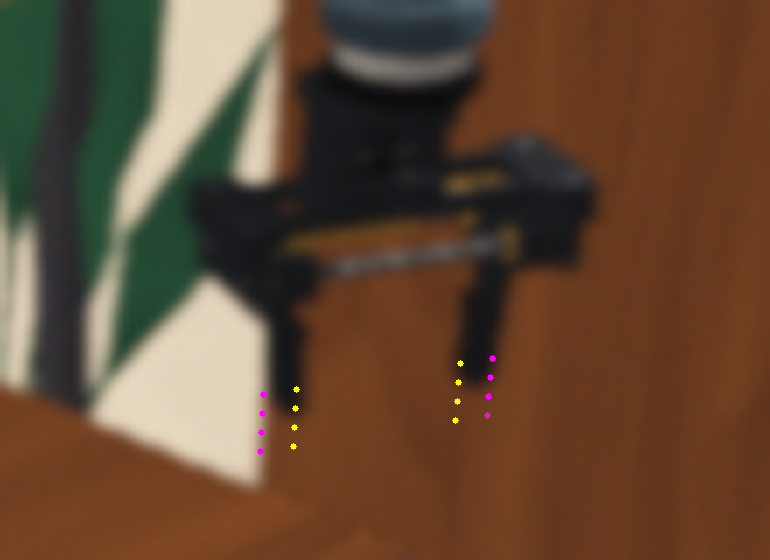

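View pics/w6.png

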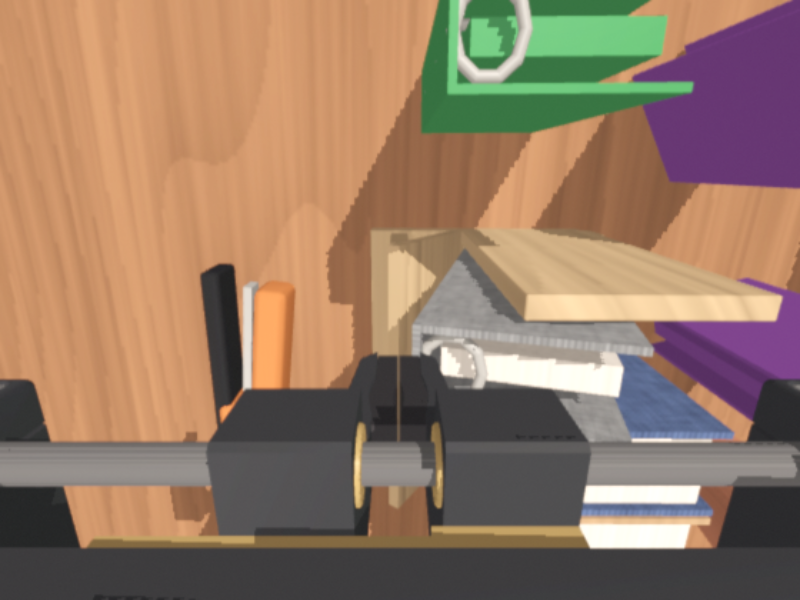

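>>> step_arm([
  [-0.4,0,0.25],
  [-0.4,0,0.2],
  [-0.4,0,0.15],
  [-0.4,0,0.15],
  [-0.4,0,0.16],
  [-0.4,0,0.17],
  [-0.4,0,0.18],
  [-0.4,0,0.19],
], gripper=[-1,-1,-1,-1,-1,-1,-1,-1], twist=[0,0,0,0,0,0,0,0])

```text
time: 7.62
eef_pos: [0.4795, 0.0597, 0.1429]
orientation: [-0.0, 1.0, 0.013, -0.002]
wrist_force: [-9.3, -1.2, 18.7]
opening: 0.0003
```

```bash
python3 -c "
from h import *
go([.60,.064,.155],.026)
p=wristp();im=cv2.resize(arm.read_camera('wrist'),(800,600))
v=np.load('fit.npz')['rack']
def dr(P,col=(255,255,0)):
    q=(proj(p,pose(v,P/1e3))+.5)*800/560-.5; cv2.polylines(im,[q.round().astype(int)],True,col,1)
for th,c in((.27,(0,255,0)),(.45,(0,255,255)),(.65,(255,0,255))):
  o=np.array([-41.5,0,12]);d=np.array([np.cos(th),0,np.sin(th)]);u=np.array([-np.sin(th),0,np.cos(th)]);y=np.array([0,1,0])
  dr(np.array([o+a*d+170*u+b*y for a,b in((0,42),(80,42),(80,82),(0,82))]),c)
cv2.imwrite('pics/w7.png',im)"
```

```text
t 7.62 p [0.4795 0.0597 0.1429] xang 0.0257 zdev [-0.003   0.0009] F [-9.3 -1.2 18.7] open 0.0003
 delta cm [12.05 -0.12 -1.25] rows 3.0
 twist -0.0003
```

View pics/w7.png

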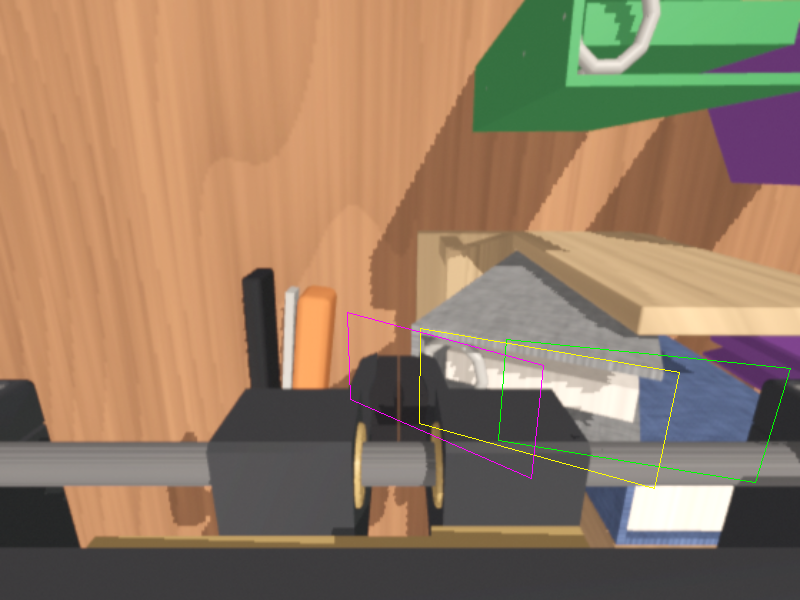

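>>> step_arm([
  [-0.4,0,0.1],
  [-0.4,0,0.15],
  [-0.4,0,0.15],
  [-0.3,0,0],
  [-0.2,0,-0.3],
  [0,0,-1],
  [0,0,-2],
  [0,0,-2],
  [0,0,-2],
], gripper=[-1,-1,-1,-1,-1,-1,-1,-1,-1], twist=[0,0,0,0,0,0,0,0,0])

```text
time: 8.42
eef_pos: [0.4643, 0.059, 0.2126]
orientation: [0.0, 1.0, 0.013, 0.0]
wrist_force: [0.2, 0.6, -0.3]
opening: 0.0006
```

```bash
python3 -c "
from h import *
go([.60,.064,.155],.026)
p=wristp();im=cv2.resize(arm.read_camera('wrist'),(800,600))
v=np.load('fit.npz')['rack']
def dr(P,col=(255,255,0)):
    q=(proj(p,pose(v,P/1e3))+.5)*800/560-.5; cv2.polylines(im,[q.round().astype(int)],True,col,1)
for th,c in((.27,(0,255,0)),(.45,(0,255,255)),(.65,(255,0,255))):
  o=np.array([-41.5,0,12]);d=np.array([np.cos(th),0,np.sin(th)]);u=np.array([-np.sin(th),0,np.cos(th)]);y=np.array([0,1,0])
  dr(np.array([o+a*d+170*u+b*y for a,b in((0,42),(80,42),(80,82),(0,82))]),c)
cv2.imwrite('pics/w8.png',im)"
```

```text
t 8.42 p [0.4643 0.059  0.2126] xang 0.0255 zdev [ 0.0006 -0.0003] F [ 0.2  0.6 -0.3] open 0.0006
 delta cm [13.57 -0.15  5.77] rows 4.0
 twist -0.0005
```

View pics/w8.png

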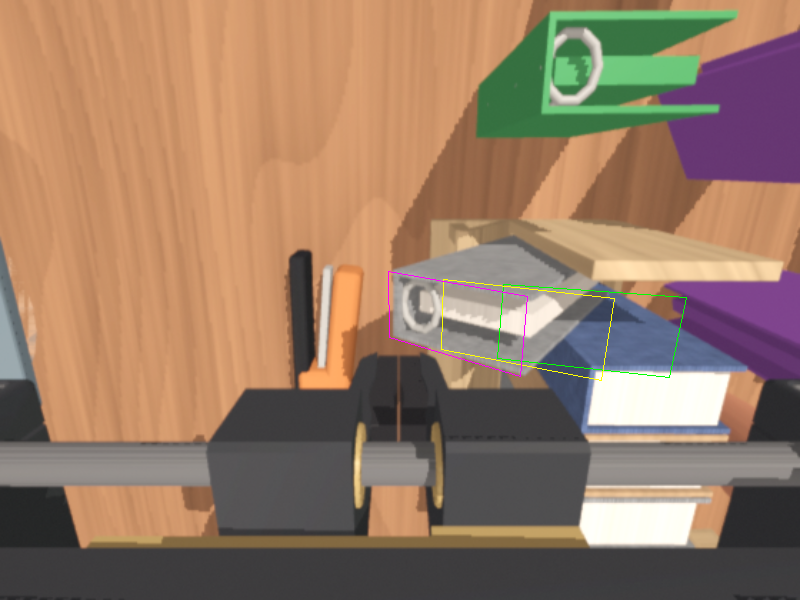

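```bash
python3 -c "
from h import *
s,p,R=st();print(s['q'].round(3))
go([.5276,.0622,.28],1.597)"
```

```text
[-0.611  0.24   0.453  2.026 -0.134  0.897 -0.06 ]
t 8.47 p [0.4668 0.0593 0.2161] xang 0.025 zdev [0.0062 0.0017] F [1.6 0.3 2.9] open 0.0006
 delta cm [ 6.13 -0.15 -6.35] rows 3.0
 twist -1.572
```

>>> step_arm([
  [0,0,-1.5],
  [0,0,-1.5],
  [0,0,-1.5],
  [0,0,-1.5],
  [0,0,0],
  [0,0,0],
  [0,0,0],
  [0,0,0],
  [0,0,0],
  [0,0,0],
], gripper=[1,1,1,1,1,1,1,1,1,1], twist=[-0.121,-0.121,-0.121,-0.121,-0.121,-0.121,-0.121,-0.121,-0.121,-0.121])

```text
time: 9.3
eef_pos: [0.4644, 0.0591, 0.2718]
orientation: [0.0, 0.813, 0.582, 0.0]
wrist_force: [0.2, 0.1, -0.6]
opening: 0.0647
```

>>> step_arm([
  [0,0,0],
  [0,0,0],
  [0,0,0],
  [0,0,0],
  [0,0,0],
  [0,0,0],
], gripper=[1,1,1,1,1,1], twist=[-0.121,-0.121,-0.12,0,0,0])

```text
time: 9.8
eef_pos: [0.4642, 0.0592, 0.2714]
orientation: [0.0, 0.699, 0.715, 0.0]
wrist_force: [0.2, 0.8, -0.2]
opening: 0.0881
```

```bash
python3 -c "
from h import *
go([.5276,.0622,.27],1.597)"
```

```text
t 9.8 p [0.4642 0.0592 0.2714] xang 1.5943 zdev [0.0005 0.    ] F [ 0.2  0.8 -0.2] open 0.0881
 delta cm [0.16 6.34 0.14] rows 2.0
 twist -0.0027
```

>>> step_arm([
  [0.1,2.1,0],
  [0,2.1,0],
  [0,2.1,0],
  [0,0,0],
  [0,0,0],
  [0,0,0],
], gripper=[1,1,1,1,1,1], twist=[-0.003,0,0,0,0,0])

```text
time: 10.3
eef_pos: [0.5263, 0.062, 0.2709]
orientation: [-0.0, 0.697, 0.717, -0.0]
wrist_force: [-0.7, -1.0, -1.3]
opening: 0.088
```

```bash
cat > ov.py <<'E'
from h import *
import sys
def tilt(p,im,th,col,f,v=np.load('fit.npz')['rack']):
    o=np.array([-41.5,0,12]);d=np.array([np.cos(th),0,np.sin(th)]);u=np.array([-np.sin(th),0,np.cos(th)]);y=np.array([0,1,0])
    for hh in(170,):
        q=proj(p,pose(v,np.array([o+a*d+hh*u+b*y for a,b in((0,42),(80,42),(80,82),(0,82))])/1e3))
        q=(q+.5)*f-.5; cv2.polylines(im,[q.round().astype(int)],True,col,1)
E
python3 -c "
from ov import *
go([.5276,.0622,.27],1.597)
p=wristp();im=cv2.resize(arm.read_camera('wrist'),(800,600))
for th,c in((.62,(0,255,0)),(.65,(0,255,255)),(.7,(255,0,255))): tilt(p,im,th,c,800/560)
cv2.imwrite('pics/w9.png',im)"
```

```text
t 10.3 p [0.5263 0.062  0.2709] xang 1.5995 zdev [-0.0008 -0.0002] F [-0.7 -1.  -1.3] open 0.088
 delta cm [0.02 0.13 0.09] rows 1.0
 twist 0.0025
```

View pics/w9.png

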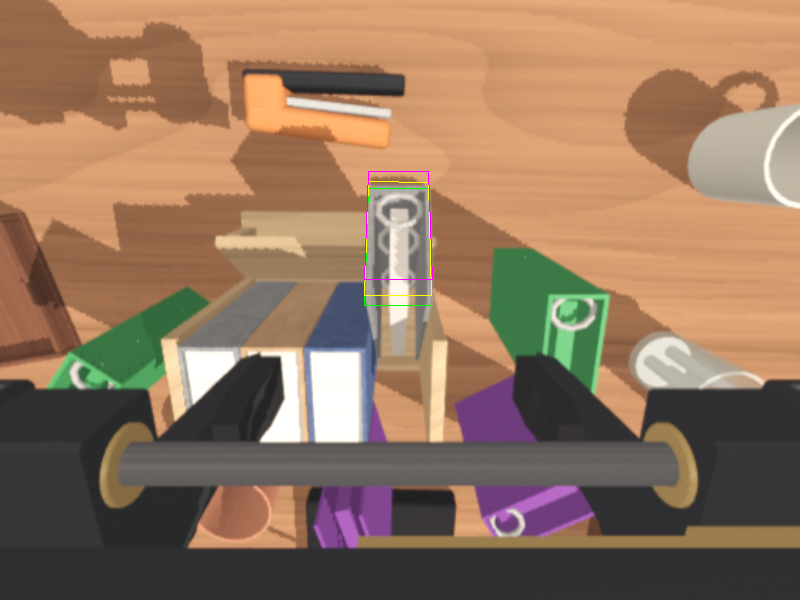

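>>> step_arm([
  [0,0,2],
  [0,0,2],
  [0,0,2],
  [0,0,2],
  [0,0,2],
  [0,0,2],
  [0,0,0.8],
  [0,0,0],
  [0,0,0],
], gripper=[1,1,1,1,1,1,1,1,1], twist=[0.0025,0,0,0,0,0,0,0,0])

```text
time: 11.1
eef_pos: [0.5269, 0.0621, 0.1436]
orientation: [-0.0, 0.697, 0.717, 0.0]
wrist_force: [0.1, 0.6, 0.9]
opening: 0.0882
```

```bash
python3 -c "
from ov import *
go([.5266,.0622,.142],1.597)
im=cv2.resize(arm.read_camera('wrist'),(800,600))
cv2.imwrite('pics/w10.png',im)"
```

```text
t 11.1 p [0.5269 0.0621 0.1436] xang 1.5982 zdev [0. 0.] F [0.1 0.6 0.9] open 0.0882
 delta cm [ 0.01 -0.03  0.16] rows 1.0
 twist 0.0012
```

View pics/w10.png

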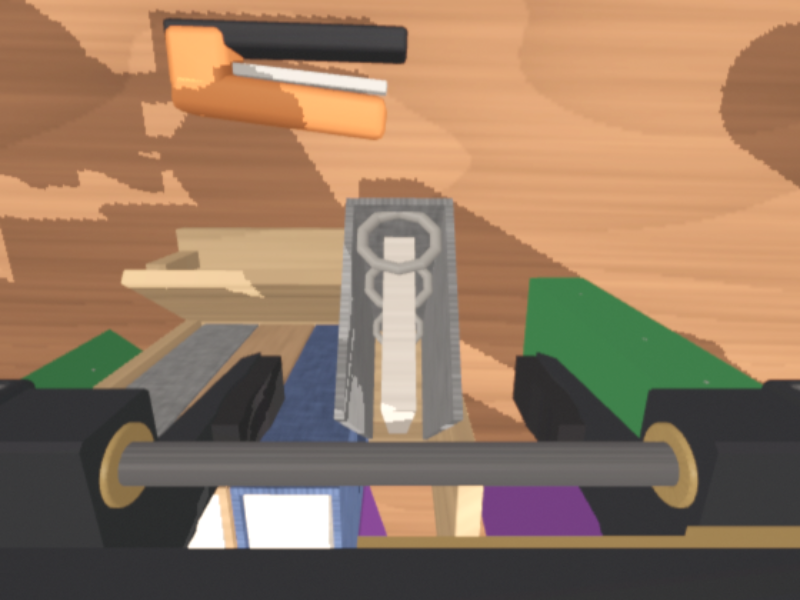

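>>> step_arm([
  [0,0,0.3],
  [0,0,0],
  [0,0,0],
  [0,0,0],
  [0,0,0],
  [0,0,0],
  [0,0,0],
  [0,0,0],
  [0,0,0],
  [0,0,0],
], gripper=[1,-1,-1,-1,-1,-1,-1,-1,-1,-1], twist=[0,0,0,0,0,0,0,0,0,0])

```text
time: 11.98
eef_pos: [0.527, 0.0621, 0.14]
orientation: [0.0, 0.697, 0.717, -0.0]
wrist_force: [0.1, 0.6, 1.3]
opening: 0.0399
```

```bash
python3 -c "
from ov import *
go([.5266,.0622,.142],1.597)
im=cv2.resize(arm.read_camera('wrist'),(800,600))
cv2.imwrite('pics/w11.png',im)"
```

```text
t 11.98 p [0.527  0.0621 0.14  ] xang 1.5983 zdev [-0. -0.] F [0.1 0.6 1.3] open 0.0399
 delta cm [ 0.02 -0.04 -0.2 ] rows 1.0
 twist 0.0013
```

View pics/w11.png

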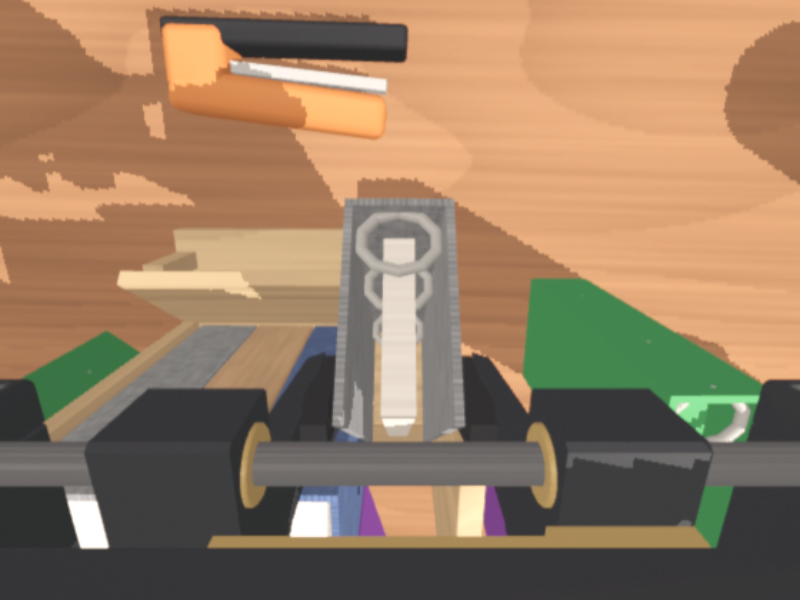

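>>> step_arm([
  [0,-0.3,-0.6],
  [0,-0.4,-0.8],
  [0,-0.5,-0.9],
  [0,-0.5,-0.9],
  [0,-0.5,-0.9],
  [0,-0.5,-0.9],
  [0,-0.5,-1],
  [0,-0.5,-1],
  [0,-0.5,-1],
  [0,-0.5,-1],
], gripper=[-1,-1,-1,-1,-1,-1,-1,-1,-1,-1], twist=[0,0,0,0,0,0,0,0,0,0])

```text
time: 12.87
eef_pos: [0.4795, 0.0607, 0.2312]
orientation: [0.0, 0.697, 0.717, 0.0]
wrist_force: [-0.3, -0.2, -3.8]
opening: 0.0397
```

```bash
python3 -c "
from ov import *
go([.5266,.0622,.142],1.597)
im=cv2.resize(arm.read_camera('scene')[80:280,180:440],(780,600))
cv2.imwrite('pics/s12.png',im)"
```

```text
t 12.87 p [0.4795 0.0607 0.2312] xang 1.5984 zdev [0.0002 0.0001] F [-0.3 -0.2 -3.8] open 0.0397
 delta cm [0.02 4.71 8.92] rows 3.0
 twist 0.0014
```

View pics/s12.png

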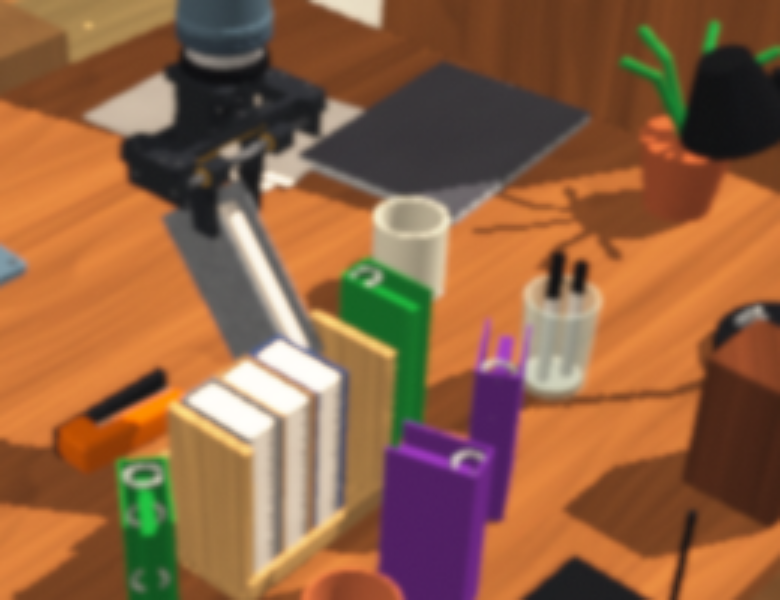

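>>> step_arm([
  [0,0,-1.2],
  [0,0,-1.5],
  [0,0,-1.8],
  [0,0,-1.8],
  [0,0,-1.8],
  [0,0,-1.5],
  [0,0,-1.2],
  [0,0,-0.6],
  [0,0,0],
  [0,0,0],
], gripper=[-1,-1,-1,-1,-1,-1,-1,-1,-1,-1], twist=[0,0,0,0,0,0,0,0,0,0])

```text
time: 13.75
eef_pos: [0.4798, 0.0608, 0.3436]
orientation: [-0.0, 0.697, 0.717, -0.0]
wrist_force: [-0.2, -0.4, -5.4]
opening: 0.0397
```

>>> step_arm([
  [-1,0,0],
  [-2,0,0],
  [-3,0,0],
  [-3.5,0,0],
  [-3.5,0,0],
  [-3.5,0,0],
  [-3.5,0,0],
  [-3.5,0,0],
  [-3.5,0,0],
  [-3.5,0,0],
], gripper=[-1,-1,-1,-1,-1,-1,-1,-1,-1,-1], twist=[0,0,0,0,0,0,0,0,0,0])

```text
time: 14.58
eef_pos: [0.4872, -0.2464, 0.3432]
orientation: [-0.001, 0.697, 0.717, -0.001]
wrist_force: [0.3, 1.0, -4.5]
opening: 0.04
```

```bash
python3 -c "
from ov import *
go([.5171,-.365,.34],1.7845)"
```

```text
t 14.58 p [ 0.4872 -0.2464  0.3432] xang 1.5981 zdev [-0.0015  0.    ] F [ 0.3  1.  -4.5] open 0.04
 delta cm [-11.93   2.66   0.31] rows 3.0
 twist -0.1864
```

>>> step_arm([
  [-3,0.6,0],
  [-3,0.6,0],
  [-2.5,0.6,0],
  [-2,0.6,0],
  [-1,0.3,0],
  [0,0,0],
  [0,0,0],
  [0,0,0],
  [0,0,0],
  [0,0,0],
], gripper=[-1,-1,-1,-1,-1,-1,-1,-1,-1,-1], twist=[0,0,0,0,0,-0.06,-0.06,-0.06,0,0])

```text
time: 15.42
eef_pos: [0.5182, -0.3579, 0.3435]
orientation: [-0.001, 0.631, 0.776, -0.0]
wrist_force: [-0.2, -0.8, -4.6]
opening: 0.0398
```

```bash
cat > look.py <<'E'
from ov import *
import sys
go([float(x) for x in sys.argv[2:5]],1.7845)
w=np.load('fit.npz')['tray']
p=wristp();im=cv2.resize(arm.read_camera('wrist'),(800,600))
for z in(30,):
  for hx,hy in((75,47.5),(69,41.5)):
    q=proj(p,pose(w,np.array([[hx,hy,z],[-hx,hy,z],[-hx,-hy,z],[hx,-hy,z]])/1e3));q=(q+.5)*800/560-.5
    cv2.polylines(im,[q.round().astype(int)],True,(255,255,0),1)
cv2.imwrite(f'pics/w{sys.argv[1]}.png',im)
b=arm.read_camera('scene')[180:380,60:320]
cv2.imwrite(f'pics/s{sys.argv[1]}.png',cv2.resize(b,(780,600),interpolation=cv2.INTER_CUBIC))
E
python3 look.py 20 .5171 -.365 .34
```

```text
t 15.42 p [ 0.5182 -0.3579  0.3435] xang 1.777 zdev [-0.0009  0.0007] F [-0.2 -0.8 -4.6] open 0.0398
 delta cm [-0.67 -0.25  0.35] rows 1.0
 twist -0.0075
```

View pics/w20.png

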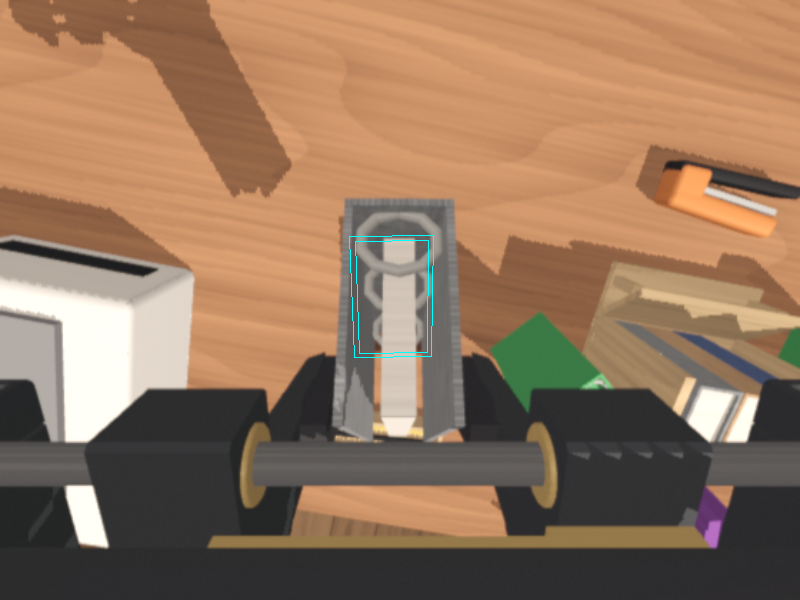

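View pics/s20.png

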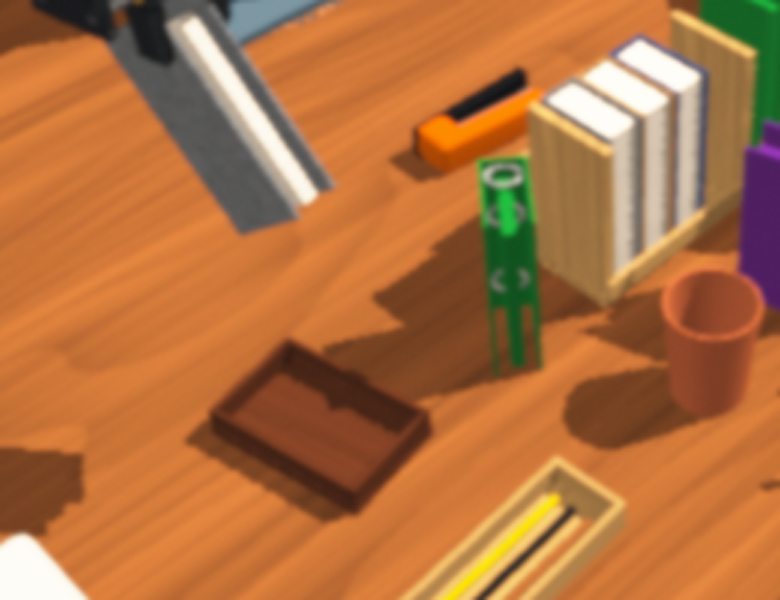

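```bash
python3 - <<'E'
from h import *
T,S=cam('top'),cam('scene')
def bp(c,u,z):
    R=np.array(c['R']);t=np.array(c['t']);C=-R.T@t
    d=R.T@np.array([(u[0]-c['cx'])/c['fx'],(u[1]-c['cy'])/c['fy'],1]);return C+d*(z-C[2])/d[2]
for z in (0,.05,.1,.15,.2):
    print(z,'top near corner',bp(T,(470,82),z)[:2].round(3),bp(T,(494,182),z)[:2].round(3),'scene corner',bp(S,(67,361),z)[:2].round(3))
p=np.load('w1p.npy',allow_pickle=True)
im=cv2.imread('pics/top0.png');cv2.imwrite('pics/t0r.png',cv2.resize(im[40:220,380:560],None,fx=3.3,fy=3.3))
E
```

```text
0 top near corner [ 0.936 -0.616] [ 0.61  -0.611] scene corner [ 0.51 -0.57]
0.05 top near corner [ 0.912 -0.586] [ 0.6   -0.582] scene corner [ 0.552 -0.58 ]
0.1 top near corner [ 0.887 -0.557] [ 0.59  -0.552] scene corner [ 0.593 -0.59 ]
0.15 top near corner [ 0.863 -0.527] [ 0.58  -0.523] scene corner [ 0.634 -0.601]
0.2 top near corner [ 0.838 -0.498] [ 0.57  -0.494] scene corner [ 0.676 -0.611]
```

View pics/t0r.png

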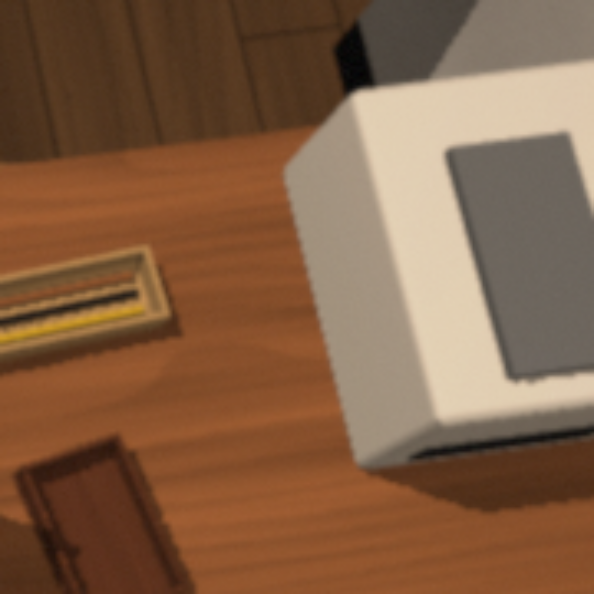

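>>> step_arm([
  [-0.5,-0.2,1.5],
  [-0.2,0,2],
  [0,0,2],
  [0,0,2],
  [0,0,2],
  [0,0,2],
  [0,0,2],
  [0,0,2],
  [0,0,2],
  [0,0,1],
], gripper=[-1,-1,-1,-1,-1,-1,-1,-1,-1,-1], twist=[-0.0075,0,0,0,0,0,0,0,0,0])

```text
time: 16.35
eef_pos: [0.5171, -0.3645, 0.1565]
orientation: [-0.002, 0.627, 0.779, -0.0]
wrist_force: [0.2, -0.3, -3.9]
opening: 0.0397
```

>>> step_arm([
  [0,0,0.5],
  [0,0,0],
  [0,0,0],
], gripper=[-1,-1,-1], twist=[0,0,0])

```text
time: 16.6
eef_pos: [0.5186, -0.366, 0.1549]
orientation: [0.001, 0.627, 0.779, 0.0]
wrist_force: [0.2, -0.2, -4.2]
opening: 0.0399
```

```bash
python3 look.py 21 .5171 -.365 .145
```

```text
t 16.6 p [ 0.5186 -0.366   0.1549] xang 1.7857 zdev [ 0.001  -0.0008] F [ 0.2 -0.2 -4.2] open 0.0399
 delta cm [ 0.13 -0.13  0.99] rows 1.0
 twist 0.0012
```

View pics/w21.png

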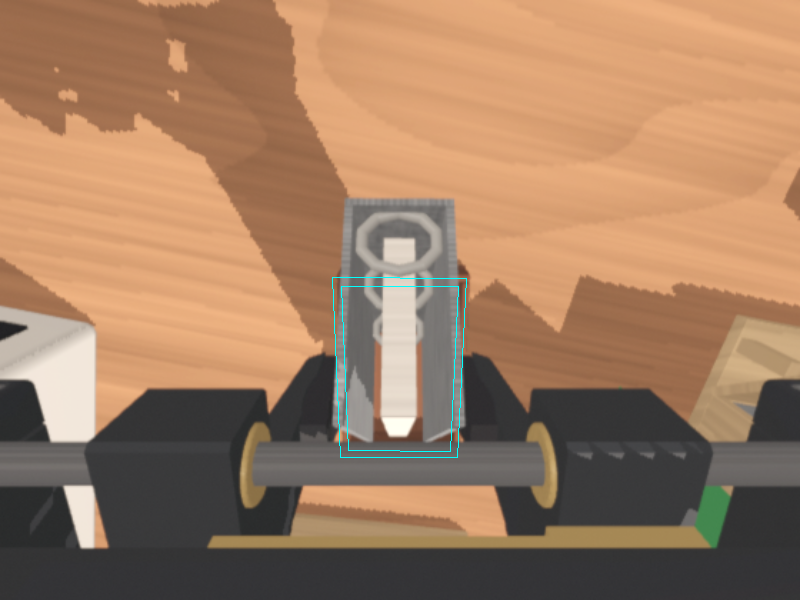

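View pics/s21.png

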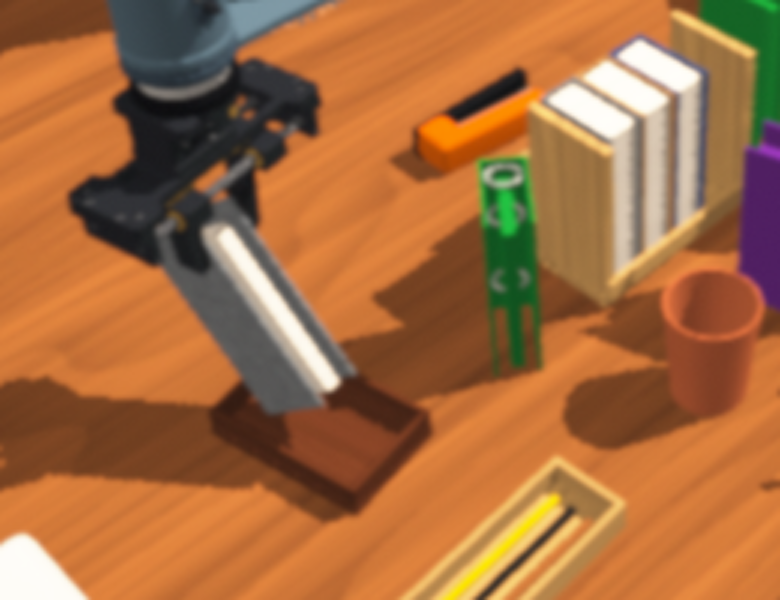

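>>> step_arm([
  [0,0,0.4],
  [0,0,0.4],
  [0,0,0.4],
  [0,0,0.3],
  [0,0,0.2],
  [0,0,0.2],
  [0,0,0.2],
  [0,0,0],
], gripper=[-1,-1,-1,-1,-1,-1,-1,-1], twist=[0,0,0,0,0,0,0,0])

```text
time: 17.37
eef_pos: [0.518, -0.3659, 0.134]
orientation: [0.0, 0.627, 0.779, 0.0]
wrist_force: [-1.0, 1.8, 4.1]
opening: 0.0393
```

```bash
python3 -c "
from h import *
go([.5171,-.365,.134],1.7845)"
```

```text
t 17.37 p [ 0.518  -0.3659  0.134 ] xang 1.7856 zdev [0.0003 0.0003] F [-1.   1.8  4.1] open 0.0393
 delta cm [ 0.1  -0.07  0.  ] rows 1.0
 twist 0.0011
```

>>> step_arm([
  [0,0.5,-0.05],
  [0,0.5,-0.05],
  [0,0.5,-0.05],
  [0,0,0],
], gripper=[-1,-1,-1,-1], twist=[0,0,0,0])

```text
time: 17.7
eef_pos: [0.5341, -0.3632, 0.1366]
orientation: [0.001, 0.627, 0.779, 0.0]
wrist_force: [-2.9, -0.4, 7.9]
opening: 0.04
```

```bash
python3 look.py 22 .5171 -.365 .145
```

```text
t 17.7 p [ 0.5341 -0.3632  0.1366] xang 1.7863 zdev [ 0.0022 -0.0016] F [-2.9 -0.4  7.9] open 0.04
 delta cm [ 0.19 -1.69 -0.84] rows 1.0
 twist 0.0018
```

View pics/w22.png

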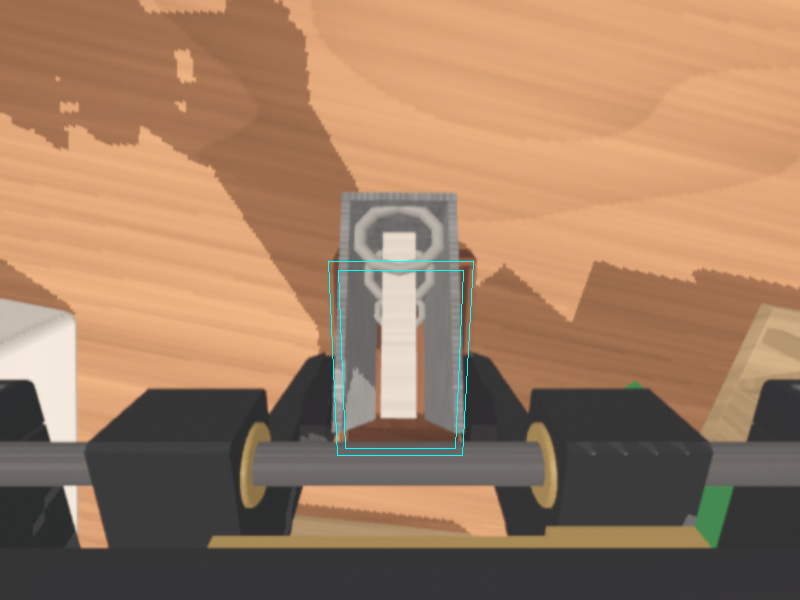

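View pics/s22.png

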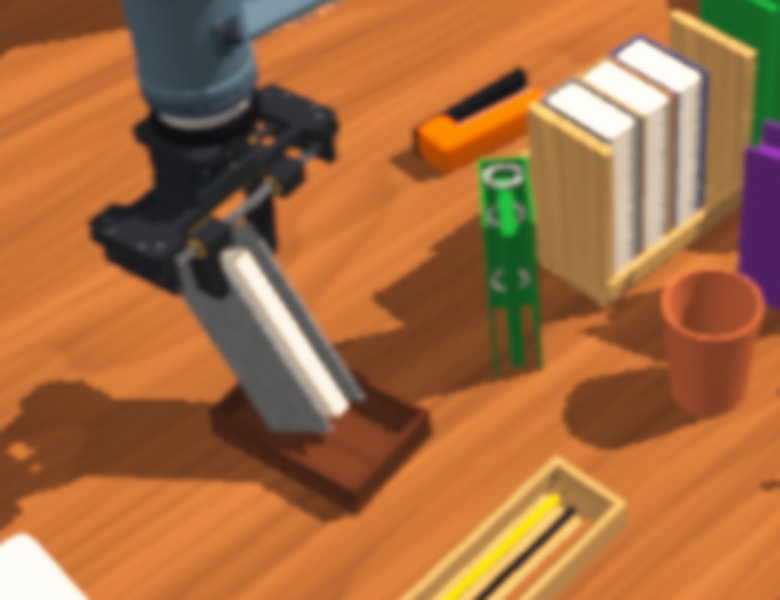

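>>> step_arm([
  [0,0.5,-0.05],
  [0,0.5,-0.03],
  [0,0.5,-0.02],
  [0,0.5,0],
  [0,0.5,0.01],
  [0,0.5,0.03],
  [0,0.5,0.04],
  [0,0.5,0.06],
  [0,0.5,0.07],
  [0,0.5,0.09],
], gripper=[-1,-1,-1,-1,-1,-1,-1,-1,-1,-1], twist=[0,0,0,0,0,0,0,0,0,0])

```text
time: 18.63
eef_pos: [0.5833, -0.3524, 0.1347]
orientation: [0.002, 0.627, 0.779, 0.001]
wrist_force: [-0.0, 1.0, 6.7]
opening: 0.0396
```

```bash
python3 look.py 23 .5171 -.365 .145
```

```text
t 18.63 p [ 0.5833 -0.3524  0.1347] xang 1.7859 zdev [ 0.0034 -0.0014] F [-0.   1.   6.7] open 0.0396
 delta cm [ 0.18 -6.73 -1.05] rows 2.0
 twist 0.0014
```

View pics/w23.png

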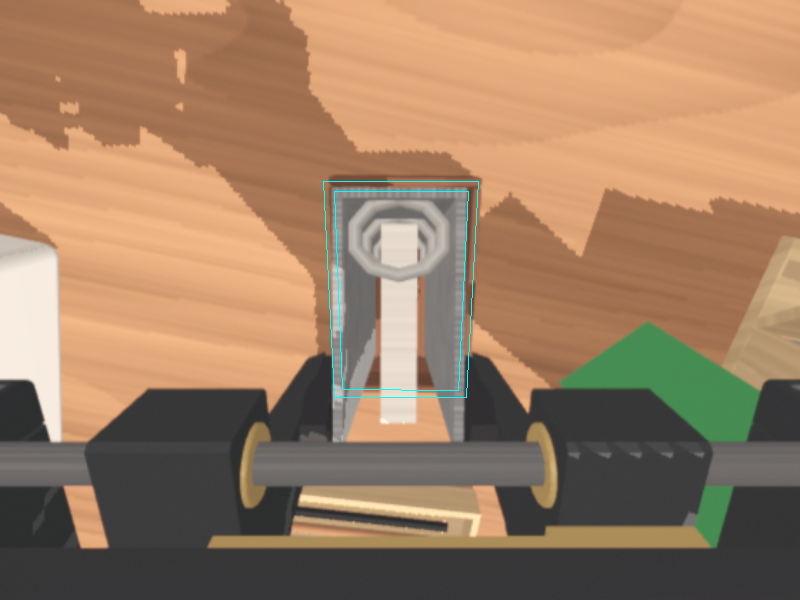

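View pics/s23.png

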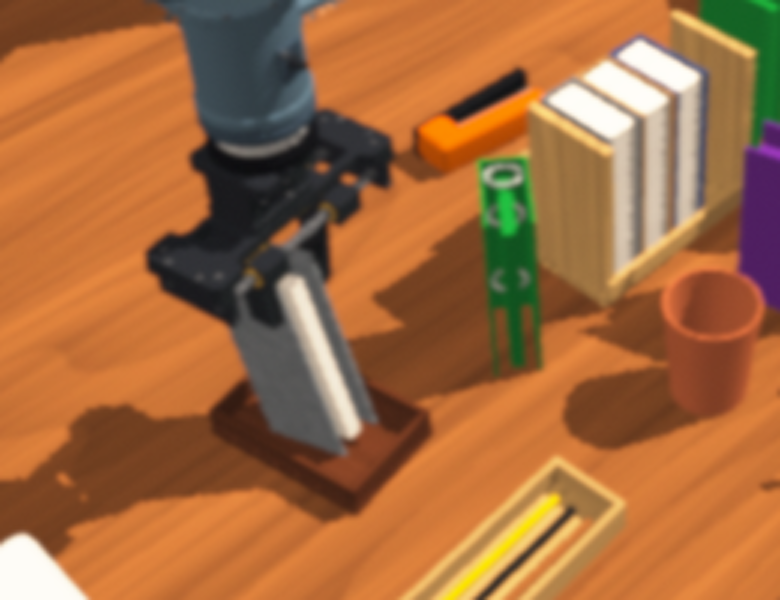

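>>> step_arm([
  [0,0.45,0.1],
  [0,0.45,0.12],
  [0,0.45,0.13],
  [0,0.45,0.14],
  [0,0.45,0.16],
  [0,0.4,0.16],
  [0,0.3,0.15],
  [0,0,0],
], gripper=[-1,-1,-1,-1,-1,-1,-1,-1], twist=[0,0,0,0,0,0,0,0])

```text
time: 19.4
eef_pos: [0.6139, -0.3454, 0.1253]
orientation: [0.003, 0.627, 0.779, 0.001]
wrist_force: [2.0, 1.3, 7.3]
opening: 0.0399
```

```bash
python3 look.py 24 .5171 -.365 .145
```

```text
t 19.4 p [ 0.6139 -0.3454  0.1253] xang 1.7875 zdev [ 0.006  -0.0016] F [2.  1.3 7.3] open 0.0399
 delta cm [ 0.16 -9.87 -2.02] rows 3.0
 twist 0.003
```

View pics/w24.png

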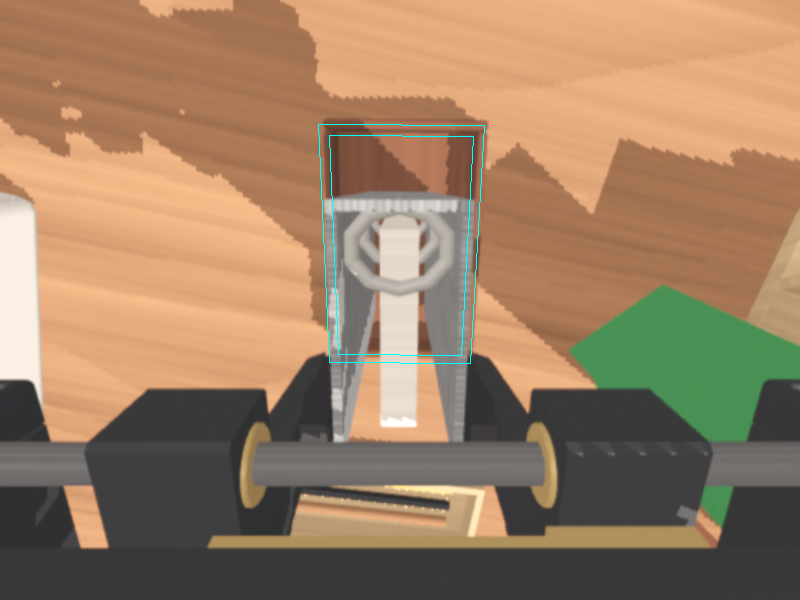

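View pics/s24.png

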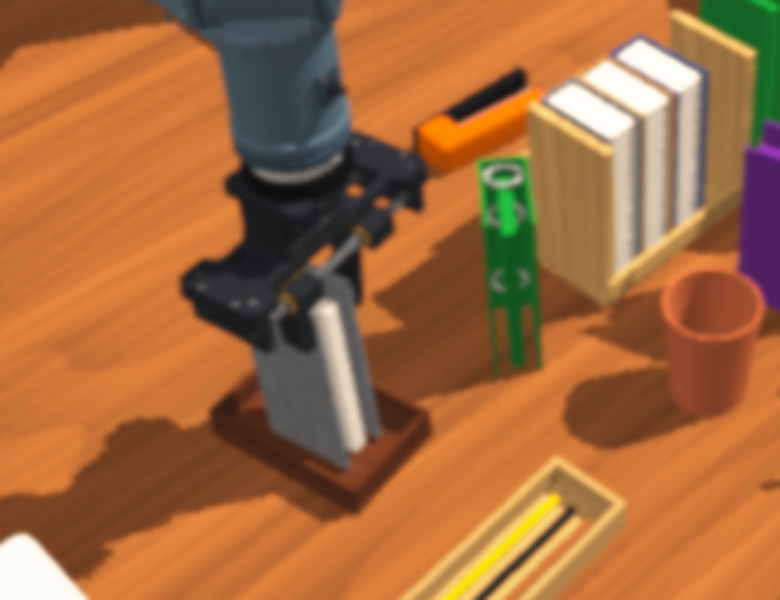

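>>> step_arm([
  [0,0,0],
  [0,0,0],
  [0,0,0],
  [0,0,0],
  [0,0,0],
  [0,0,0],
], gripper=[0,0,0,0,0,0], twist=[0,0,0,0,0,0])

```text
time: 20.0
eef_pos: [0.6103, -0.3455, 0.1228]
orientation: [-0.0, 0.627, 0.779, -0.0]
wrist_force: [-0.0, -0.2, 0.2]
opening: 0.044
```

```bash
python3 look.py 25 .5171 -.365 .145
```

```text
t 20.0 p [ 0.6103 -0.3455  0.1228] xang 1.7857 zdev [-0.0003 -0.    ] F [-0.  -0.2  0.2] open 0.044
 delta cm [ 0.08 -9.52 -2.22] rows 3.0
 twist 0.0012
```

View pics/w25.png

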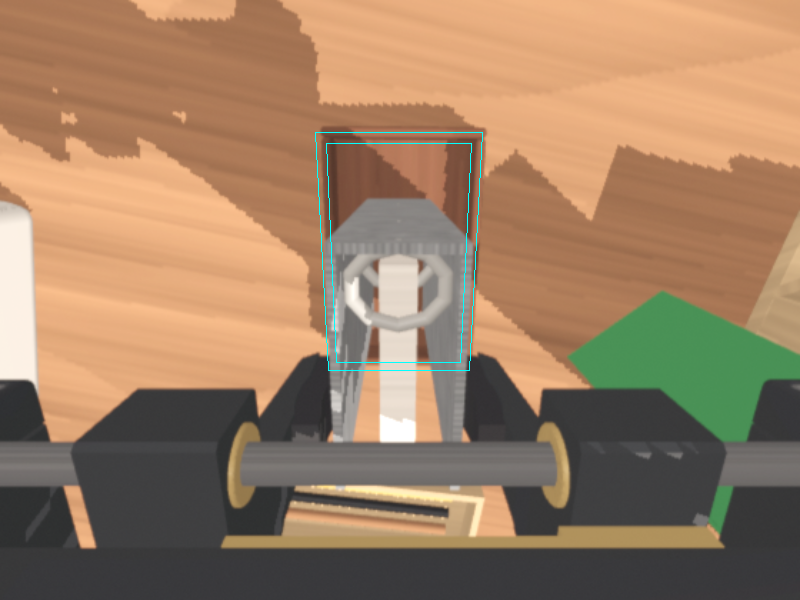

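View pics/s25.png

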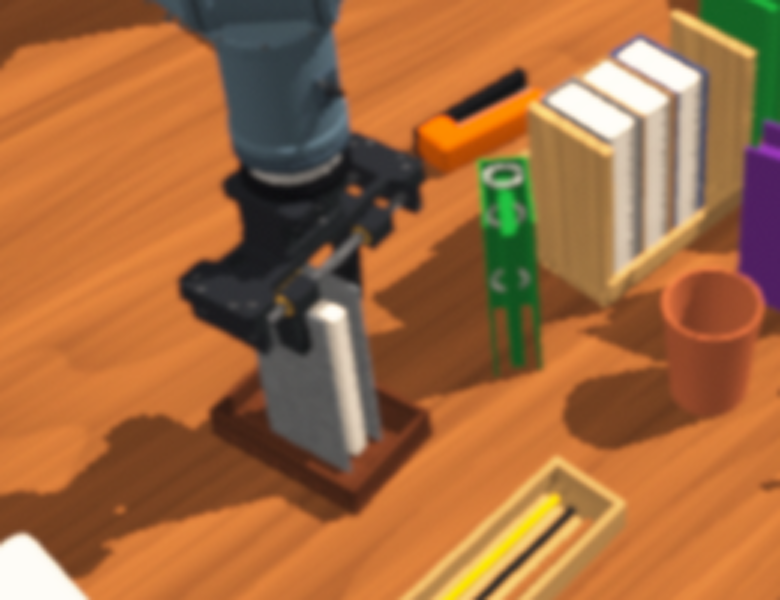

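>>> step_arm([
  [0,0,0],
  [0,0,0],
  [0,0,0],
  [0,0,0],
  [0,0,0],
  [0,0,0],
  [0,0,0],
  [0,0,0],
], gripper=[1,1,1,1,1,1,1,1], twist=[0,0,0,0,0,0,0,0])

```text
time: 20.77
eef_pos: [0.6104, -0.3454, 0.1229]
orientation: [0.0, 0.627, 0.779, 0.0]
wrist_force: [-0.7, 0.4, -0.0]
opening: 0.0883
```

>>> step_arm([
  [0,0,-0.5],
  [0,0,-1],
  [0,0,-2],
  [0,0,-3],
  [0,0,-3],
  [0,0,-3],
  [0,0,-3],
  [0,-1,-2],
  [0,-3,0],
  [0,-3,0],
], gripper=[1,1,1,1,1,1,1,1,1,1], twist=[0,0,0,0,0,0,0,0,0,0])

```text
time: 21.6
eef_pos: [0.5428, -0.3605, 0.3005]
orientation: [0.002, 0.626, 0.78, 0.0]
wrist_force: [-0.9, -0.9, 0.3]
opening: 0.0883
```

>>> step_arm([
  [0,-3,0],
  [0,-2,0],
  [0,0,0],
  [0,0,0],
  [0,0,0],
], gripper=[1,1,1,1,1], twist=[0,0,0,0,0])

```text
time: 22.02
eef_pos: [0.4944, -0.3705, 0.2987]
orientation: [0.001, 0.627, 0.779, 0.001]
wrist_force: [0.4, -0.2, -0.1]
opening: 0.0878
```

```bash
python3 - <<'E'
from ov import *
go([.5171,-.365,.145],1.78)
w=np.load('fit.npz')['tray'];v=np.load('fit.npz')['rack']
T,S=cam('top'),cam('scene')
def box(x0,x1,y0,y1,z0,z1):
    c=[(x,y,z) for x in(x0,x1) for y in(y0,y1) for z in(z0,z1)]
    return [(a,b) for i,a in enumerate(c) for b in c[i+1:] if sum(p!=q for p,q in zip(a,b))==1]
for n,c,off in(('scene',S,(60,180)),('top',T,(300,100)),('wrist',wristp(),None)):
    raw=arm.read_camera(n);cv2.imwrite(f'pics/fin_{n}_raw.png',raw)
    if off is None: off=(0,0);f=800/560;im=cv2.resize(raw,(800,600))
    else: f=3;im=cv2.resize(raw[off[1]:off[1]+200,off[0]:off[0]+260],None,fx=3,fy=3,interpolation=cv2.INTER_CUBIC)
    for vv,b in((w,box(-75,75,-47.5,47.5,0,30)),(w,box(-40,40,-20,20,6,176))):
        for a,bb in b:
            q=(proj(c,pose(vv,np.array([a,bb])/1e3))-off+.5)*f-.5
            cv2.line(im,*[tuple(int(k) for k in x) for x in q],(255,255,0),1)
    cv2.imwrite(f'pics/fin_{n}.png',im)
E
```

```text
t 22.02 p [ 0.4944 -0.3705  0.2987] xang 1.7869 zdev [ 0.0016 -0.    ] F [ 0.4 -0.2 -0.1] open 0.0878
 delta cm [ 0.06  2.32 15.37] rows 4.0
 twist 0.0069
```

View pics/fin_scene.png

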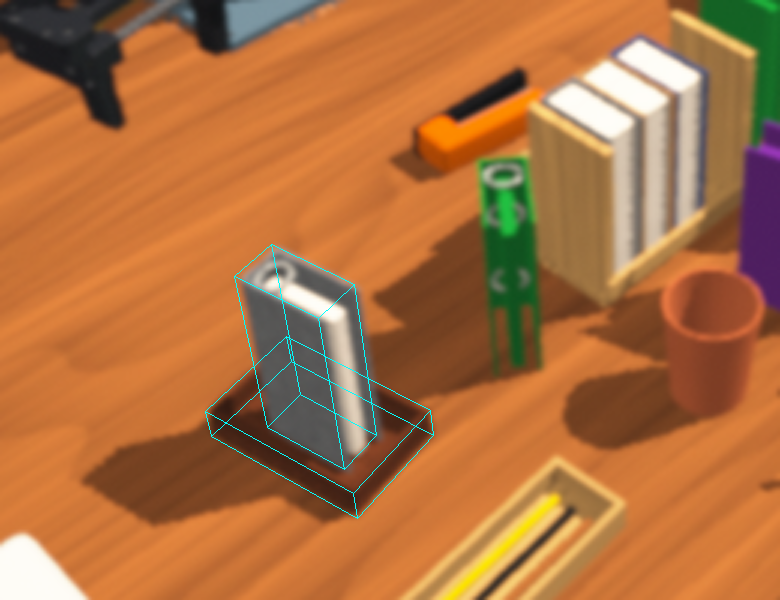

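View pics/fin_top.png

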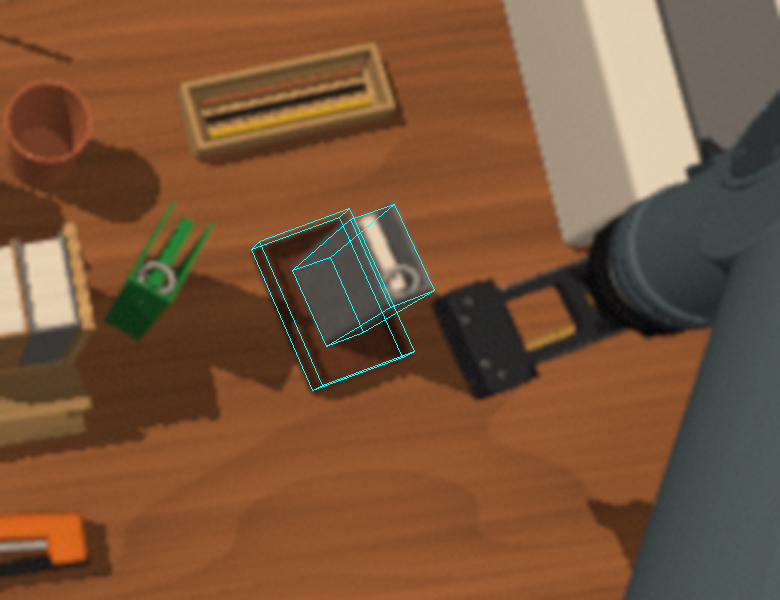

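View pics/fin_wrist.png

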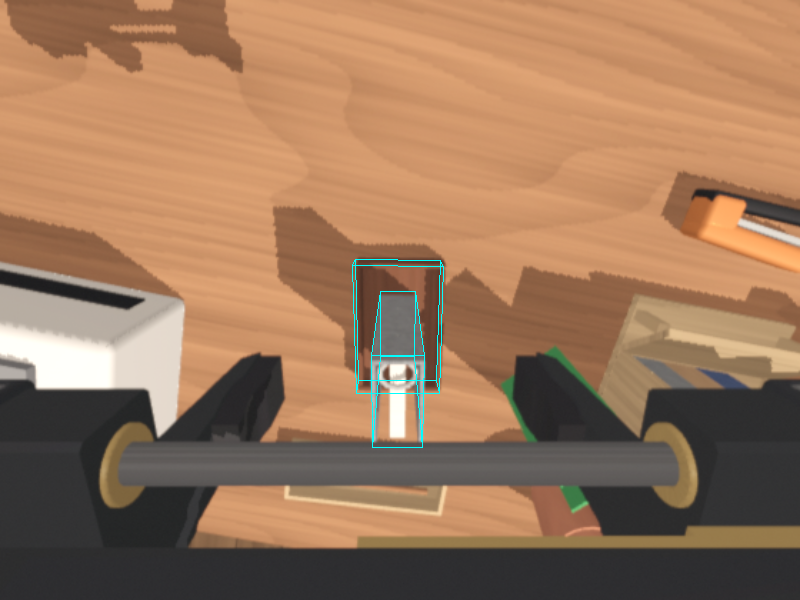

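```bash
python3 -c "
from bench import arm
print(arm.hand_in()); print(arm.sense()['time'])"
```

```text
the job is handed in; nothing more can be done
None
the job is handed in; nothing more can be done
```

The binder is standing upright in the dark wooden tray, and I handed the job in at about 22 s of the 59 s allowed. I tipped it onto the sloping board and let go. It leaned there on its own at about 0.63 rad for roughly 3 s. I then gripped it by its covers, lifted it over to the tray, and turned it upright against the tray floor before releasing it.

**Final pictures:** all three cameras show the binder matching a model of it standing upright in the middle of the tray. The books still stand in the rack, and the stapler and pencil cup have not moved. The mug and tumbler were not in the last views, but nothing went near them after the tipping. The tool was clear, with about zero wrist force. The most I saw was about 12 N while pressing the binder onto the tray floor and about 21 N while tipping, but I only checked force between moves.

**What disagreed:**
- **Finger length:** the fingers end about 20 mm short of the stated TCP. My first pull therefore slid over the page stack and then slipped over the spine at about 0.27 rad. I finished the tip by pressing on the top of the spine from there.
- **Last adjustment:** I estimated the binder was about 0.02 rad off upright just before release, but it turned by about 0.1 rad as it settled flat.
- **Tray fit:** my first fit of the tray was off by 2–6 pixels against hand-picked corners. Later overlays agreed to about a pixel in the top view.

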